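# Set out the test tiles for spraying

### The arm

A 6-joint arm with a two-finger parallel gripper is mounted at the origin on the work surface. World frame = base frame: x ahead of the robot, y to its left, z up, the work surface at z = 0. Lengths are in m, angles in rad, forces in N, time in s.
With the tool pointing down it reaches from about 0.35 to 0.875 m from the base axis. Payload 4.2 kg.
Tool frame: the origin (TCP) lies at the very end of the fingers, on their centre line; the grasp point (between the pads) lies 19 mm behind it (manip.hold_point_z is the z of the grasp point in the tool frame, in m); z points along the fingers, y is the line along which they close (so a half turn about z gives the same grasp; the last joint's range is limited). The gripper opens to 87 mm and grips with 3 to 60 N. Pads are 19 mm wide; open, the fingers measure 117 mm over their backs; the gripper's body (75 mm by 190 mm) begins 51 mm behind the grasp point.
Start: joints at [-1.045, 0.385, 0.008, 0, -1.194, -0.259], TCP at [0.165, -0.603, 0.223] pointing down, gripper open.
Joint ranges: [-3.14, 3.14], [-1.21, 2.06], [-1.07, 1.41], [-3.16, 2.05], [-2.99, -0.16], [-3.1, 3.1]. Speed limits (rad/s): [2.79, 2.79, 3.14, 3.14, 3.14, 3.14].

### API

Orientations are given as a unit quaternion [w, x, y, z].
In Python, from cell import manip, optics gives the robot as it stands.
- The arm moves only by the tool play_rows, never from a script. Its argument "motion" is a list of rows, each an object with "travel": the shift along the world's x, y, z normalised to -1 to 1, where 1 is 0.6 m, a list of three; "rot": the turn, a rotation vector about the world's x, y, z normalised to -1 to 1, where 1 is pi rad, a list of three; "grip": the opening, from 0 (shut) to 1 (fully open). In form: [{"travel": [tx, ty, tz], "rot": [ax, ay, az], "grip": grip}, ...]. A call has 1 to 8 rows; each row is the pose to reach, as a shift and turn from the pose commanded when the call began, turning the shorter way round; what a row does not reach only later rows make up. A row lasts 1/10 s, in which the tool goes at most 50 mm and 8.59 degrees, less where a joint would pass 70% of its speed; a pose out of reach is approached as far as the arm can. A call with a number of a shift or a turn outside -1 to 1 is refused whole. A call with a gripper value outside its range is refused whole. The fingers move at their own pace and stop on an object; the grip force is fixed at half the most. Time passes only in rows, so rows that repeat a pose let the fingers close. It gives the time, the measured TCP pose, the force, the opening and the grip force at its end, in the units of the state.
- manip.get_state(): the state, without advancing time (a new reading comes with each control period).
- optics.grab_frame(name): name is "scene" or "top"; returns (picture, depth): 384x512x3 uint8, red, green, blue; 384x512 float32, m along the optical axis (not along the pixel's ray), 0 where there is no reading.
- optics.calibration(name): a dict with "fx", "fy", "cx", "cy" (pixels), "R" (3x3) and "t" (3): a world point X has camera coordinates R X + t. Camera axes: x right, y down, z forward; pixel columns grow to the right and rows downward; lengths in m; the calibration is good to about 2 mm. A picture is of the moment at which its call begins. calibration takes no time and is no camera call.
- manip.job_done(): hands the job in; it is judged then, once.
The state is a dict: "time_s": time; "joints": joint angles; "dq": joint speeds; "joint_torque": joint torques, N m; "position": TCP position; "tcp_rot": TCP orientation; "ft_force": force on the tool from outside, world axes, zero at the start; "torque": the same for the moment, N m; "finger_gap": opening from 0.0 (shut) to 1.0 (fully open); "grasp_force": force on a finger pad.
Only numpy, scipy, OpenCV 4.12 (cv2) and the standard library are available. Lean on these libraries where they do the work, as an engineer would, in place of code of your own. Each camera call takes 0.05 s, during which the arm holds its last target. There are 200 camera calls.

### The job

Get the glazing shelf ready for spraying: first, before lifting any tile, shut the tin flap fully over the slop gap. Then stand every test tile from the sloped rack upright on its bottom end on the narrow fireclay bar, in one row in line with the bar with a small gap between neighbours and none overhanging the bar's ends, and put the olive dipping cup upright in the middle of its cork mat. Do not drop a tile onto the board, and leave the other things where they are.

Things in the scene. Friction and masses are not known exactly. Their poses are not given: they have to be found in the camera images.
- rack: Fixed wooden draining rack, 380 mm long along its y axis. Origin on the board below the foot of the slope. Its slope is 55 degrees from level, lowest nearest the robot and highest on its far (+x) side. The tiles lie on it side by side, 72 mm apart; a 12 mm lip at the foot, 30 mm above the board, stops their lower ends. The sloped plate (8 mm thick) carries only the lower 66 mm of each tile; the upper 46 mm overhang freely with open space behind.
- bar: Fixed narrow fireclay bar, a block 34 mm wide (its x axis) and 380 mm long (its y axis), its flat top 60 mm above its origin, which is the centre of its underside, on the board.
- flap (a joint): Hinge angle of the tin flap, rad: 0 is shut (lying level over the slop gap), about 1.2 to 1.5 at the start (standing nearly upright). It moves at about 2 to 4 N pushed near its free edge and stays where it is left. Pushed from its far side (+x side) towards the robot it swings over and down shut.
- flap_hinge (a point): Middle of the flap's hinge line, 30 mm above the board on the far (+x) rim of the slop gap's wooden frame (150 x 140 mm, 30 mm high). Its axes turn with the flap: y along the hinge, -x from the hinge to the free edge, z out of the flap's outer face (up when shut). The tin flap is 150 mm long, 136 mm wide, 4 mm thick (z from 0 to 4 mm), with an 8 mm rolled bead along the free edge.
- flap_edge (a point): Middle of the flap's free edge, 150 mm from the hinge.
- cup: Olive ceramic glaze-dipping cup, empty, rim 64 mm across (outside), 70 mm tall, wall 5 mm, on a heavy foot 80 mm across and 8 mm high, 0.3 kg. Origin: centre of its underside, z up. It can be gripped across the rim from above.
- mat: Fixed round cork mat, 130 mm across, 3 mm thick. Origin: centre of its underside, on the board.
- jar: Bystander: chalky white lidded bisque jar, 84 mm across, 128 mm tall; origin under its centre.
- hydrometer: Bystander: chrome hydrometer in a glass tube on a round foot, 180 mm tall; origin under its centre.
- stick: Bystander: oak stirring stick lying on the board, 200 x 22 x 10 mm; origin under its centre.
- stainjar: Bystander: amber stain jar, 60 mm across, 85 mm tall; origin under its centre.
- brush: Bystander: glaze brush lying on the board beyond the flap; origin at its underside.
- tile1: Bisque test tile with a coloured band below its middle, 112 mm tall (z axis, top +z), 60 mm wide (y axis), 12 mm thick (x axis), 0.17 kg; origin at its centre. At the start it lies on the rack's slope, its top end up and away from the robot, leaning 35 degrees from upright. May be absent.
- tile2: Bisque test tile with a coloured band below its middle, 112 mm tall (z axis, top +z), 60 mm wide (y axis), 12 mm thick (x axis), 0.17 kg; origin at its centre. At the start it lies on the rack's slope, its top end up and away from the robot, leaning 35 degrees from upright. May be absent.
- tile3: Bisque test tile with a coloured band below its middle, 112 mm tall (z axis, top +z), 60 mm wide (y axis), 12 mm thick (x axis), 0.17 kg; origin at its centre. At the start it lies on the rack's slope, its top end up and away from the robot, leaning 35 degrees from upright. May be absent.
- tile4: Bisque test tile with a coloured band below its middle, 112 mm tall (z axis, top +z), 60 mm wide (y axis), 12 mm thick (x axis), 0.17 kg; origin at its centre. At the start it lies on the rack's slope, its top end up and away from the robot, leaning 35 degrees from upright. May be absent.
- tile5: Bisque test tile with a coloured band below its middle, 112 mm tall (z axis, top +z), 60 mm wide (y axis), 12 mm thick (x axis), 0.17 kg; origin at its centre. At the start it lies on the rack's slope, its top end up and away from the robot, leaning 35 degrees from upright. May be absent.
There are look-alikes about, which are no part of the job. What is shaped like the cup but purple or yellow is not meant. Leave any pink look-alike of the tile1 alone.

How it is judged:
By the outcome, as a careful person would: the job done as asked, in the order asked, and still so for the second after the job is handed in, with the robot touching nothing.
Of tile1, tile2, tile3, tile4, tile5 only 3 to 5 are there at a start; the rules pass over those that are not, and their reading is None.
At some moment in a run one of cup may be knocked a few centimetres aside while the robot is not near it.
It also fails if it takes over 210 s, if anything falls off the work surface, if the arm or the gripper's body presses on something with over 40 N, if the wrist force passes 120 N, or if a joint passes its speed limit or range.

## Working session

There is one attempt and no reset: what is moved stays moved. The work goes in short steps, Python scripts to look and compute and a tool call to move; the robot and the scene stay as the last step left them, time stands still between calls to the robot, and variables do not carry over. Pictures are saved under pics/ and viewed, at most 14 in all, crops included, and the job is handed in when it is done.

Besides the shell and the picture viewer there is one more tool, called after "Emit:" by a JSON object that holds its "op" and its "data". play_rows: Moves the arm, as the interface text tells. Scaled input: -1 to 1 covers 0.6 m each way for a shift and pi rad each way for a turn. Its arguments: {"type":"object","properties":{"motion":{"type":"array","items":{"type":"object","properties":{"travel":{"type":"array","items":{"type":"number"}},"rot":{"type":"array","items":{"type":"number"}},"grip":{"type":"number"}}}}},"required":["motion"]}

```bash
mkdir -p pics; ls; python3 - <<'E'
from cell import manip, optics
import cv2, numpy as np
print(manip.get_state()); print(manip.hold_point_z)
for n in ("scene","top"):
    p,d=optics.grab_frame(n); cv2.imwrite(f"pics/{n}0.png",p[:,:,::-1]); np.save(f"pics/{n}0d.npy",d)
    c=optics.calibration(n); print(n,{k:np.round(v,4).tolist() for k,v in c.items()}, (d>0).mean())
E
```

```text
pics
{'time_s': 0.0, 'joints': array([-1.04539448e+00,  3.85556524e-01,  6.60640678e-03, -4.94872330e-04,
       -1.19401411e+00, -2.58606587e-01]), 'dq': array([ 0.0004927 , -0.00025013,  0.00058871, -0.00064818,  0.00023933,
        0.0017596 ]), 'joint_torque': array([ 1.44956789e-04, -3.90666568e+01,  1.87408412e+01,  4.22000349e+00,
        1.09541128e-02, -2.11740803e-04]), 'position': array([ 0.16463045, -0.60228894,  0.22145265]), 'tcp_rot': array([-2.01578474e-04, -1.32911788e-01,  9.91127251e-01,  1.08958963e-03]), 'ft_force': array([-0.26495083,  0.01493408,  0.57067567]), 'torque': array([ 0.02948899, -0.01790535, -0.06050898]), 'grasp_force': 0.0, 'finger_gap': 1.0040933029431813}
-0.0187
scene {'fx': 478.763, 'fy': 478.763, 'cx': 265.2673, 'cy': 192.394, 'R': [[0.4522, 0.8919, 0.0049], [0.4642, -0.2307, -0.8552], [-0.7616, 0.389, -0.5183]], 't': [-0.2065, -0.168, 1.8301]} 0.9683074951171875
top {'fx': 355.776, 'fy': 355.776, 'cx': 253.8227, 'cy': 192.1908, 'R': [[0.0112, -0.9998, 0.0135], [-0.9975, -0.0121, -0.0699], [0.0701, -0.0126, -0.9975]], 't': [-0.0325, 0.5336, 1.2813]} 0.9957173665364584
```

View pics/scene0.png

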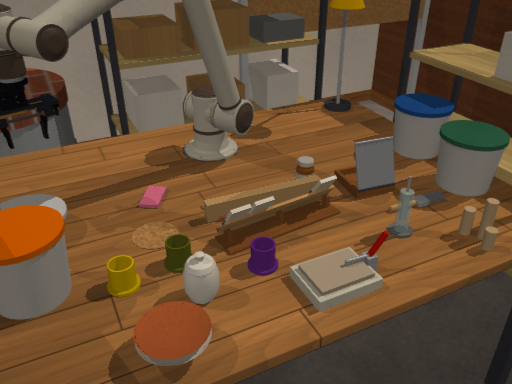

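View pics/top0.png

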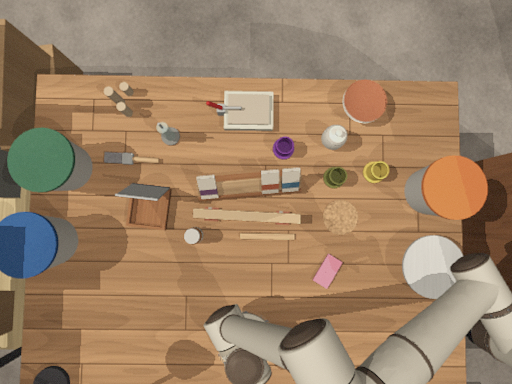

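Scene view: the tin flap stands at (375,165), the rack with tiles at (270,205), the olive cup at (178,252), purple at (263,255), yellow at (123,275) and the pink tile at (153,197). 
Top view: the flap is at (143,190), and the tiles are at (207,187), (270,182) and (290,180), so there are three. The bar runs (193..312, 215), the olive cup is at (335,177) and the mat at (341,217). 
Possible mix-ups in the top view are the purple cup (284,148), yellow cup (377,172), pink tile (328,270) and stick (267,237) versus the bar (247,215). I choose the olive cup and the three rack tiles, and check them in a close crop.

```bash
cat > h.py <<'E'
import cv2, numpy as np
from cell import manip, optics
C={n:optics.calibration(n) for n in("scene","top")}
def cloud(n,d):
    c=C[n]; v,u=np.mgrid[:384,:512]
    P=np.stack([(u-c["cx"])/c["fx"]*d,(v-c["cy"])/c["fy"]*d,d],-1)
    W=(P-c["t"])@np.asarray(c["R"]); W[d<=0]=np.nan; return W
def proj(n,X):
    c=C[n]; q=np.asarray(X)@np.asarray(c["R"]).T+c["t"]
    return np.stack([q[...,0]/q[...,2]*c["fx"]+c["cx"],q[...,1]/q[...,2]*c["fy"]+c["cy"]],-1)
def ray(n,u,v,z):
    c=C[n];R=np.asarray(c["R"]);o=-R.T@c["t"];r=R.T@[(u-c["cx"])/c["fx"],(v-c["cy"])/c["fy"],1]
    return o+r*(z-o[2])/r[2]
def grab(n,tag=None):
    p,d=optics.grab_frame(n)
    if tag: cv2.imwrite(f"pics/{tag}.png",p[:,:,::-1])
    return p,cloud(n,d)
def rect(P): # xy points -> centre, size, angle of the long side
    (c,s,a)=cv2.minAreaRect(P.astype(np.float32)); b=cv2.boxPoints((c,s,a)); e=[b[1]-b[0],b[2]-b[1]]
    e=max(e,key=np.linalg.norm); return np.round(c,4),np.round(s,4),np.round(np.degrees(np.arctan2(e[1],e[0]))%180,1)
E
python3 - <<'E'
from h import *
im=cv2.imread("pics/top0.png"); cv2.imwrite("pics/crop0.png",cv2.resize(im[120:250,105:365],None,fx=3,fy=3,interpolation=cv2.INTER_CUBIC))
W=cloud("top",np.load("pics/top0d.npy")); S=cloud("scene",np.load("pics/scene0d.npy"))
for nm,(u,v) in dict(cup=(335,177),mat=(341,217),bar=(247,216),stick=(267,237),t1=(207,187),t2=(270,182),t3=(290,180),rack=(240,187),flap=(143,190),frame=(133,207),stain=(192,236),hyd=(162,126),jar=(334,136),board=(250,260)).items():
    print(nm,W[v,u].round(3))
def blob(W,m,k=15):
    n,l,st,ce=cv2.connectedComponentsWithStats(m.astype(np.uint8))
    return [(W[...,:2][l==i],W[l==i],ce[i].round()) for i in range(1,n) if st[i,4]>k]
print("bar top"); 
for P,Q,c in blob(W,(abs(W[...,2]-.06)<.008)&(W[...,0]>.3)&(W[...,0]<.55)&(W[...,1]>-.2)&(W[...,1]<.3),150): print(c,rect(P),np.median(Q[:,2]))
hsv=cv2.cvtColor(im,cv2.COLOR_BGR2HSV)
o=(hsv[...,0]>28)&(hsv[...,0]<50)&(hsv[...,1]>90); 
for P,Q,c in blob(W,o&(W[...,2]>.05)&(W[...,1]<-.05),20): print("olive",c,P.mean(0),(P.max(0)+P.min(0))/2,np.ptp(P,axis=0),Q[:,2].max())
E
```

```text
cup [ 0.595 -0.326  0.01 ]
mat [ 0.447 -0.35   0.   ]
bar [ 0.447 -0.003  0.063]
stick [ 0.371 -0.076  0.008]
t1 [0.545 0.137 0.087]
t2 [ 0.565 -0.081  0.089]
t3 [ 0.573 -0.151  0.084]
rack [0.549 0.023 0.06 ]
flap [0.532 0.355 0.092]
frame [0.475 0.415 0.007]
stain [0.376 0.185 0.084]
hyd [0.746 0.287 0.132]
jar [ 0.726 -0.3    0.106]
board [ 0.286 -0.015 -0.003]
bar top
[246. 216.] (array([0.4474, 0.    ]), array([0.3778, 0.034 ]), np.float32(87.5)) 0.05917831957060331
olive [331. 173.] [ 0.60275434 -0.29765532] [ 0.60228059 -0.3049735 ] [0.0364542  0.03079418] 0.07077454355335128
olive [340. 177.] [ 0.58862567 -0.33257377] [ 0.59138784 -0.32259668] [0.05786079 0.05752267] 0.07480644147357647
```

View pics/crop0.png

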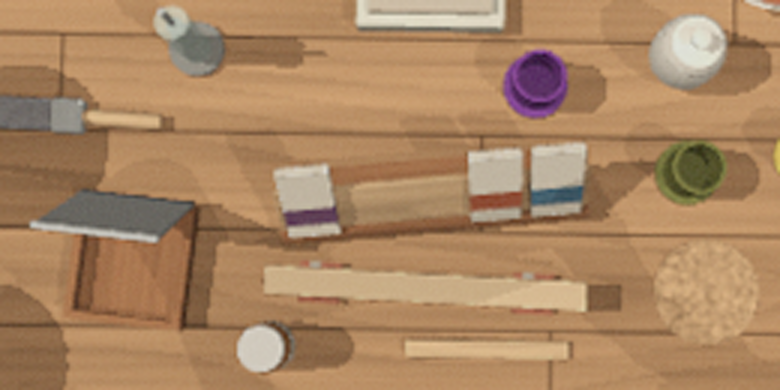

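The crop shows the flap's free edge at the upper left, with the slop box below it. There are three tiles on the rack, with purple, red and blue bands, leaving slots 2 and 3 empty. The bar is clear, the olive cup is at the right and the mat is below it. Next I measure the flap, tiles and cup.

```bash
cat > meas.py <<'E'
from h import *
def run():
    p,d=optics.grab_frame("top"); q,e=optics.grab_frame("scene")
    return p,cloud("top",d),q,cloud("scene",e)
E
python3 - <<'E'
from h import *
W=cloud("top",np.load("pics/top0d.npy")); S=cloud("scene",np.load("pics/scene0d.npy"))
im=cv2.imread("pics/top0.png").astype(int); si=cv2.imread("pics/scene0.png").astype(int)
# flap : grey pixels in both views
for n,w,i in(("top",W,im),("scene",S,si)):
    m=(np.ptp(i,axis=2)<40)&(w[...,0]>.42)&(w[...,0]<.62)&(w[...,1]>.25)&(w[...,1]<.46)&(w[...,2]>.04)
    P=w[m]; 
    if len(P)<10: print(n,len(P)); continue
    c=P.mean(0); U,s,V=np.linalg.svd(P-c); print(n,len(P),c.round(3),"n",V[2].round(3),"rms",s[2]/len(P)**.5,P.min(0).round(3),P.max(0).round(3))
    t=P[P[:,2]>P[:,2].max()-.012]; print(" top edge",t.mean(0).round(3),t[:,1].min().round(3),t[:,1].max().round(3)); b=P[P[:,2]<.06]; print(" low",b.mean(0).round(3))
# frame rim
m=(abs(W[...,2]-.03)<.006)&(W[...,0]>.35)&(W[...,0]<.6)&(W[...,1]>.25)&(W[...,1]<.5)
print("rim",rect(W[m][:,:2]),m.sum())
# tiles: whitish
for n,w,i in(("top",W,im),("scene",S,si)):
    m=(w[...,0]>.45)&(w[...,0]<.66)&(w[...,1]>-.21)&(w[...,1]<.21)&(w[...,2]>.035)&(np.ptp(i,axis=2)<45)&(i.min(2)>110)
    k,l,st,ce=cv2.connectedComponentsWithStats(m.astype(np.uint8))
    for j in range(1,k):
        if st[j,4]<15: continue
        P=w[l==j];c=P.mean(0);V=np.linalg.svd(P-c)[2]; print(n,ce[j].round(),st[j,4],c.round(3),"n",V[2].round(2),P.min(0).round(3),P.max(0).round(3))
# slope of rack
E
```

```text
top 549 [0.523 0.351 0.117] n [-0.94   0.1   -0.328] rms 0.0010823669476567764 [0.494 0.282 0.04 ] [0.557 0.42  0.182]
 top edge [0.503 0.352 0.175] 0.286 0.419
 low [0.546 0.349 0.05 ]
scene 1732 [0.527 0.349 0.109] n [ 0.941 -0.091  0.327] rms 0.002967504524959029 [0.493 0.277 0.04 ] [0.562 0.423 0.18 ]
 top edge [0.507 0.35  0.174] 0.285 0.421
 low [0.548 0.348 0.05 ]
rim (array([0.4777, 0.3562]), array([0.1421, 0.1558]), np.float32(174.0)) 346
top [290. 175.] 253 [ 0.588 -0.15   0.107] n [-0.79 -0.09  0.61] [ 0.563 -0.185  0.065] [ 0.611 -0.119  0.134]
top [270. 177.] 248 [ 0.581 -0.078  0.108] n [-0.79 -0.07  0.61] [ 0.558 -0.109  0.078] [ 0.603 -0.048  0.132]
top [206. 182.] 254 [0.559 0.138 0.106] n [-0.79 -0.09  0.61] [0.535 0.107 0.064] [0.584 0.168 0.13 ]
top [290. 189.] 62 [ 0.545 -0.154  0.047] n [ 0.86  0.07 -0.51] [ 0.538 -0.184  0.036] [ 0.552 -0.126  0.059]
top [270. 191.] 53 [ 0.536 -0.083  0.046] n [ 0.85  0.1  -0.52] [ 0.53  -0.11   0.035] [ 0.544 -0.055  0.056]
top [209. 196.] 66 [0.516 0.134 0.047] n [ 0.88  0.1  -0.47] [0.509 0.105 0.036] [0.523 0.163 0.064]
scene [328. 179.] 62 [0.579 0.14  0.125] n [-0.31 -0.04 -0.95] [0.568 0.111 0.12 ] [0.587 0.169 0.13 ]
scene [264. 200.] 82 [ 0.593 -0.073  0.12 ] n [-0.56 -0.06  0.83] [ 0.465 -0.109  0.036] [0.61  0.014 0.13 ]
scene [241. 208.] 83 [ 0.609 -0.149  0.125] n [0.35 0.05 0.93] [ 0.597 -0.178  0.12 ] [ 0.618 -0.119  0.132]
```

Emit:
{"op": "play_rows", "data": {"motion": [{"travel":[0.46,0.45,0.08],"rot":[0,0,0.383],"grip":0},{"travel":[0.46,0.45,0.08],"rot":[0,0,0.383],"grip":0},{"travel":[0.46,0.45,0.08],"rot":[0,0,0.383],"grip":0},{"travel":[0.46,0.45,0.08],"rot":[0,0,0.383],"grip":0},{"travel":[0.46,0.45,0.08],"rot":[0,0,0.383],"grip":0},{"travel":[0.46,0.45,0.08],"rot":[0,0,0.383],"grip":0},{"travel":[0.46,0.45,0.08],"rot":[0,0,0.383],"grip":0},{"travel":[0.46,0.45,0.08],"rot":[0,0,0.383],"grip":0}]}}

```text
time_s: 0.9
position: [0.4423, -0.3307, 0.2707]
tcp_rot: [0.0, -0.672, 0.74, 0.0]
ft_force: [0.1, -0.8, 0.1]
finger_gap: 0.359
grasp_force: 0.0
```

```bash
cat >> h.py <<'E'
from scipy.spatial.transform import Rotation as Rn
def R0(): q=manip.get_state()["tcp_rot"]; return Rn.from_quat([q[1],q[2],q[3],q[0]])
def go(*pts,R=None): # normalised shifts and turn from here
    s=manip.get_state(); print("t",round(s["time_s"],2),"at",s["position"].round(4),"j",s["joints"].round(2),"gap",round(s["finger_gap"],2))
    if R is not None: print("rot",((R*R0().inv()).as_rotvec()/np.pi).round(4))
    for p in pts: print(p,"->",((np.asarray(p)-s["position"])/.6).round(4))
def frame(y,z): y,z=np.asarray(y,float),np.asarray(z,float);z/=np.linalg.norm(z);y=y-z*(y@z);y/=np.linalg.norm(y);return Rn.from_matrix(np.stack([np.cross(y,z),y,z],1))
E
python3 - <<'E'
from h import *
fx=np.array([.995,-.1,0]);h=np.array([.553,.3485,.03])
T=lambda th,off=0,r=.125:h-r*np.cos(th)*fx+[0,0,r*np.sin(th)]+fx*(.015+off)+.004*(np.sin(th)*fx+[0,0,np.cos(th)])
print([T(t).round(3).tolist() for t in (1.237,1,.8,.6,.4,.2,0)])
go((.6,.33,.27),T(1.237,.04).round(3),R=frame(-fx,[0,0,-1]))
E
```

```text
[[0.531, 0.351, 0.149], [0.504, 0.353, 0.137], [0.484, 0.355, 0.122], [0.468, 0.357, 0.104], [0.455, 0.358, 0.082], [0.447, 0.359, 0.059], [0.444, 0.36, 0.034]]
t 0.9 at [ 0.4423 -0.3307  0.2707] j [-0.35  0.23 -0.09 -0.   -1.25  0.25] gap 0.36
rot [-0.0001  0.     -0.0012]
(0.6, 0.33, 0.27) -> [ 2.6290e-01  1.1011e+00 -1.1000e-03]
[0.571 0.347 0.149] -> [ 0.2146  1.1295 -0.2028]
```

Emit:
{"op": "play_rows", "data": {"motion": [{"travel":[0.13,0.6,0],"rot":[0,0,0],"grip":0},{"travel":[0.13,0.6,0],"rot":[0,0,0],"grip":0},{"travel":[0.13,0.6,0],"rot":[0,0,0],"grip":0},{"travel":[0.13,0.6,0],"rot":[0,0,0],"grip":0},{"travel":[0.13,0.6,0],"rot":[0,0,0],"grip":0},{"travel":[0.13,0.6,0],"rot":[0,0,0],"grip":0},{"travel":[0.13,0.6,0],"rot":[0,0,0],"grip":0},{"travel":[0.13,0.6,0],"rot":[0,0,0],"grip":0}]}}

```text
time_s: 1.7
position: [0.5191, 0.0308, 0.27]
tcp_rot: [-0.0, -0.671, 0.742, 0.0]
ft_force: [-0.7, -0.9, -0.1]
finger_gap: 0.004
grasp_force: 0.0
```

Emit:
{"op": "play_rows", "data": {"motion": [{"travel":[0.11,0.53,0],"rot":[0,0,0],"grip":0},{"travel":[0.11,0.53,0],"rot":[0,0,0],"grip":0},{"travel":[0.11,0.53,0],"rot":[0,0,0],"grip":0},{"travel":[0.11,0.53,0],"rot":[0,0,0],"grip":0},{"travel":[0.11,0.53,0],"rot":[0,0,0],"grip":0},{"travel":[0.11,0.53,0],"rot":[0,0,0],"grip":0},{"travel":[0.11,0.53,0],"rot":[0,0,0],"grip":0},{"travel":[0.11,0.53,0],"rot":[0,0,0],"grip":0}]}}

```text
time_s: 2.5
position: [0.5845, 0.3485, 0.268]
tcp_rot: [-0.001, -0.671, 0.742, 0.0]
ft_force: [-0.8, 0.2, -0.3]
finger_gap: 0.004
grasp_force: 0.0
```

Emit:
{"op": "play_rows", "data": {"motion": [{"travel":[0,0,-0.1],"rot":[0,0,0],"grip":0},{"travel":[0,0,-0.2],"rot":[0,0,0],"grip":0},{"travel":[0,0,-0.2],"rot":[0,0,0],"grip":0},{"travel":[0,0,-0.2],"rot":[0,0,0],"grip":0}]}}

```text
time_s: 2.9
position: [0.5825, 0.3425, 0.1458]
tcp_rot: [-0.005, -0.669, 0.743, 0.0]
ft_force: [0.0, 0.5, -0.0]
finger_gap: 0.007
grasp_force: 0.0
```

Emit:
{"op": "play_rows", "data": {"motion": [{"travel":[-0.05,0,0],"rot":[0,0,0],"grip":0},{"travel":[-0.09,0,0],"rot":[0,0,0],"grip":0},{"travel":[-0.133,0.007,-0.022],"rot":[0,0,0],"grip":0},{"travel":[-0.167,0.01,-0.047],"rot":[0,0,0],"grip":0},{"travel":[-0.195,0.013,-0.077],"rot":[0,0,0],"grip":0},{"travel":[-0.217,0.015,-0.113],"rot":[0,0,0],"grip":0},{"travel":[-0.23,0.017,-0.152],"rot":[0,0,0],"grip":0},{"travel":[-0.232,0.018,-0.175],"rot":[0,0,0],"grip":0}]}}

```text
time_s: 3.7
position: [0.4455, 0.3564, 0.0468]
tcp_rot: [0.001, -0.67, 0.743, 0.0]
ft_force: [-1.1, -0.5, 1.1]
finger_gap: 0.006
grasp_force: 0.7
```

Emit:
{"op": "play_rows", "data": {"motion": [{"travel":[0,0,-0.01],"rot":[0,0,0],"grip":0},{"travel":[0,0,-0.018],"rot":[0,0,0],"grip":0},{"travel":[0,0,-0.018],"rot":[0,0,0],"grip":0},{"travel":[0,0,-0.018],"rot":[0,0,0],"grip":0}]}}

```text
time_s: 4.1
position: [0.4464, 0.3564, 0.0356]
tcp_rot: [0.001, -0.669, 0.743, 0.0]
ft_force: [0.7, 0.1, 0.5]
finger_gap: 0.005
grasp_force: 0.0
```

```bash
python3 - <<'E'
from h import *
go((.444,.36,.034))
p,S=grab("scene","s1")
m=(S[...,0]>.38)&(S[...,0]<.55)&(S[...,1]>.29)&(S[...,1]<.33)&(S[...,2]>-.1)&(S[...,2]<.1); P=S[m]; V=np.linalg.svd(P-P.mean(0))[2]; print(P.mean(0),V[2], P[:,2].min(),P[:,2].max())
E
```

```text
t 4.1 at [0.4464 0.3564 0.0356] j [ 0.96  0.49 -0.35  0.   -0.72 -1.06] gap 0.01
(0.444, 0.36, 0.034) -> [-0.004   0.0061 -0.0027]
[0.47907874 0.30733666 0.02823449] [ 0.07963965 -0.5870779   0.80560354] -0.004949532385163602 0.039481701831405695
```

Emit:
{"op": "play_rows", "data": {"motion": [{"travel":[0,0,-0.005],"rot":[0,0,0],"grip":0},{"travel":[0,0,-0.01],"rot":[0,0,0],"grip":0},{"travel":[0,0,-0.01],"rot":[0,0,0],"grip":0}]}}

```text
time_s: 4.45
position: [0.4464, 0.3565, 0.0341]
tcp_rot: [0.001, -0.67, 0.742, -0.001]
ft_force: [-8.5, -4.7, 28.0]
finger_gap: 0.006
grasp_force: 14.0
```

Emit:
{"op": "play_rows", "data": {"motion": [{"travel":[0.02,-0.05,0.08],"rot":[0,0,0],"grip":0.4},{"travel":[0.1,-0.15,0.16],"rot":[0,0,0],"grip":0.4},{"travel":[0.18,-0.23,0.24],"rot":[0,0,0],"grip":0.4},{"travel":[0.26,-0.31,0.32],"rot":[0,0,0],"grip":0.4},{"travel":[0.34,-0.37,0.37],"rot":[0,0,0],"grip":0.4},{"travel":[0.38,-0.37,0.42],"rot":[0,0,0],"grip":0.4}]}}

```text
time_s: 5.05
position: [0.6014, 0.1836, 0.2136]
tcp_rot: [-0.0, -0.669, 0.743, 0.0]
ft_force: [-0.3, 0.8, -1.3]
finger_gap: 0.383
grasp_force: 0.0
```

```bash
cat > rack.py <<'E'
import numpy as np
rx=np.array([.995,.1,0]);rx/=np.linalg.norm(rx);ry=np.array([-rx[1],rx[0],0])
a=np.radians(55);u=np.cos(a)*rx+[0,0,np.sin(a)];n=-np.sin(a)*rx+[0,0,np.cos(a)]
E
python3 - <<'E'
from h import *
from rack import *
W=cloud("top",np.load("pics/top0d.npy"));S=cloud("scene",np.load("pics/scene0d.npy"))
im=cv2.imread("pics/top0.png").astype(int);si=cv2.imread("pics/scene0.png").astype(int)
for nm,s in(("purple",.0814),("red",-.1357),("blue",-.208)):
    for k,w,i in(("top",W,im),("scene",S,si)):
        m=(abs(w@ry-s)<.034)&(w[...,2]>.04)&(w[...,0]>.48)&(w[...,0]<.65)&(i.min(2)>100)&(np.ptp(i,axis=2)<50)
        P=w[m]; b,c,d=P@ry,P@u,P@n
        print(nm,k,len(P),"s",np.percentile(b,[2,98]).round(4),np.percentile(b,[2,98]).mean().round(4),"u",np.percentile(c,[2,50,99]).round(4),"n",np.percentile(d,[5,50,95]).round(4))
T=lambda s,uc,nc:s*ry+uc*u+nc*n
print("lip bottom point u for z=.03:",T(0,0,0))
s=manip.get_state();print(s["position"])
q,_=grab("scene","s2"); 
m=W[...,2]>0
E
```

```text
purple top 320 s [0.0525 0.1105] 0.0815 u [0.334  0.4066 0.4417] n [-0.4132 -0.4048 -0.4022]
purple scene 63 s [0.0531 0.1101] 0.0816 u [0.4356 0.4414 0.4452] n [-0.416  -0.4115 -0.4062]
red top 302 s [-0.1649 -0.1066] -0.1357 u [0.3333 0.408  0.4416] n [-0.4114 -0.4043 -0.4016]
red scene 82 s [-0.1667 -0.1073] -0.137 u [0.4372 0.4412 0.4467] n [-0.4166 -0.4116 -0.4071]
blue top 314 s [-0.2374 -0.1791] -0.2082 u [0.334  0.4075 0.4424] n [-0.4116 -0.4045 -0.4017]
blue scene 88 s [-0.2378 -0.18  ] -0.2089 u [0.4369 0.4412 0.4469] n [-0.417  -0.4116 -0.4066]
lip bottom point u for z=.03: [0. 0. 0.]
[0.60137609 0.18361011 0.21364826]
```

View pics/s2.png

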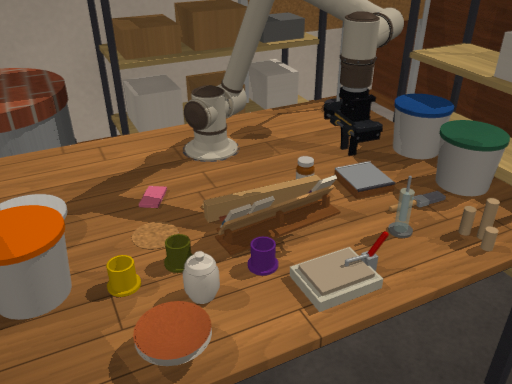

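The picture shows the flap lying flat over the gap at (363,178), with everything else undisturbed.

```bash
cat > plan.py <<'E'
from h import *
from rack import *
S=dict(purple=.0815,red=-.136,blue=-.2084)
def rk(s,uc): return (s*ry+uc*u-.411*n).round(4)
RT=frame(n,-u); by=np.array([.0436,.999,0]); bx=np.array([.999,-.0436,0]); RB=frame(-bx,[0,0,-1])
def bar(y,z): return (np.array([.4474,0,z])+y*by).round(4)
E
python3 -c "
from plan import *
s=S['purple'];go(rk(s,.50),rk(s,.402),R=RT);go(R=RB);print('grasp->bar rot',((RB*RT.inv()).as_rotvec()/np.pi).round(4), 'norm along u',(u/.6).round(3))"
```

```text
t 5.1 at [0.6087 0.1816 0.2199] j [ 0.55  0.4   0.02  0.01 -1.18 -0.66] gap 0.39
rot [-0.0002  0.1988  0.0641]
[0.6122 0.1434 0.1738] -> [ 0.0058 -0.0636 -0.0768]
[0.5563 0.1378 0.0936] -> [-0.0874 -0.073  -0.2104]
t 5.1 at [0.6087 0.1816 0.2199] j [ 0.55  0.4   0.02  0.01 -1.18 -0.66] gap 0.39
rot [-0.0007  0.0041  0.0202]
grasp->bar rot [ 0.0055 -0.1945 -0.0443] norm along u [0.951 0.096 1.365]
```

Emit:
{"op": "play_rows", "data": {"motion": [{"travel":[0.06,-0.06,0.03],"rot":[0,0.199,0.064],"grip":0.4},{"travel":[0.06,-0.06,0.03],"rot":[0,0.199,0.064],"grip":0.4},{"travel":[0.06,-0.06,0.03],"rot":[0,0.199,0.064],"grip":0.4},{"travel":[0.04,-0.062,0],"rot":[0,0.199,0.064],"grip":0.4},{"travel":[0.006,-0.064,-0.077],"rot":[0,0.199,0.064],"grip":0.4},{"travel":[0.006,-0.064,-0.077],"rot":[0,0.199,0.064],"grip":0.4},{"travel":[0.006,-0.064,-0.077],"rot":[0,0.199,0.064],"grip":0.4},{"travel":[0.006,-0.064,-0.077],"rot":[0,0.199,0.064],"grip":0.4}]}}

```text
time_s: 5.9
position: [0.6061, 0.1474, 0.1695]
tcp_rot: [0.226, 0.708, -0.638, -0.203]
ft_force: [-0.6, 1.0, 0.7]
finger_gap: 0.397
grasp_force: 0.0
```

```bash
python3 -c "
from plan import *
s=S['purple'];go(rk(s,.50),rk(s,.402),R=RT)
p,_=grab('scene','g1'); im=cv2.imread('pics/g1.png'); cv2.imwrite('pics/g1c.png',cv2.resize(im[60:240,200:440],None,fx=3,fy=3))"
```

```text
t 5.9 at [0.6061 0.1474 0.1695] j [ 0.41  0.76  0.46 -0.18 -1.87 -0.3 ] gap 0.4
rot [ 0.0002 -0.0019 -0.0013]
[0.6122 0.1434 0.1738] -> [ 0.0102 -0.0066  0.0071]
[0.5563 0.1378 0.0936] -> [-0.0829 -0.0159 -0.1266]
```

View pics/g1c.png

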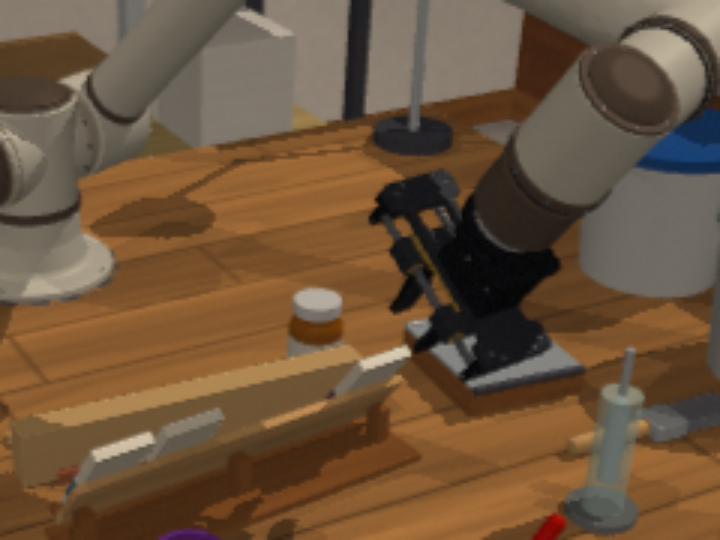

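The crop shows the gripper tilted along the slope, lined up just above the purple tile's top end at (375,365).

Emit:
{"op": "play_rows", "data": {"motion": [{"travel":[0.01,-0.007,0.007],"rot":[0,-0.002,-0.001],"grip":0.4},{"travel":[0.01,-0.007,0.007],"rot":[0,-0.002,-0.001],"grip":0.4},{"travel":[0.01,-0.007,0.007],"rot":[0,-0.002,-0.001],"grip":0.4}]}}

```text
time_s: 6.25
position: [0.6109, 0.1429, 0.1717]
tcp_rot: [0.224, 0.707, -0.639, -0.203]
ft_force: [-0.4, 1.1, -0.4]
finger_gap: 0.4
grasp_force: 0.0
```

```bash
python3 -c "
from plan import *
s=S['purple'];go(rk(s,.50),rk(s,.402),R=RT)"
```

```text
t 6.25 at [0.6109 0.1429 0.1717] j [ 0.4   0.76  0.48 -0.18 -1.87 -0.3 ] gap 0.4
rot [ 0.0001 -0.0013 -0.    ]
[0.6122 0.1434 0.1738] -> [0.0021 0.0009 0.0034]
[0.5563 0.1378 0.0936] -> [-0.091  -0.0085 -0.1302]
```

Emit:
{"op": "play_rows", "data": {"motion": [{"travel":[-0.03,-0.003,-0.043],"rot":[0,0,0],"grip":0.4},{"travel":[-0.06,-0.006,-0.086],"rot":[0,0,0],"grip":0.4},{"travel":[-0.091,-0.009,-0.13],"rot":[0,0,0],"grip":0.4},{"travel":[-0.091,-0.009,-0.13],"rot":[0,0,0],"grip":0.4},{"travel":[-0.091,-0.009,-0.13],"rot":[0,0,0],"grip":0},{"travel":[-0.091,-0.009,-0.13],"rot":[0,0,0],"grip":0},{"travel":[-0.091,-0.009,-0.13],"rot":[0,0,0],"grip":0},{"travel":[-0.091,-0.009,-0.13],"rot":[0,0,0],"grip":0}]}}

```text
time_s: 7.05
position: [0.5571, 0.1379, 0.0931]
tcp_rot: [0.224, 0.707, -0.639, -0.203]
ft_force: [2.0, 0.6, 2.1]
finger_gap: 0.133
grasp_force: 30.0
```

Emit:
{"op": "play_rows", "data": {"motion": [{"travel":[0.03,0.003,0.043],"rot":[0,0,0],"grip":0},{"travel":[0.06,0.006,0.086],"rot":[0,0,0],"grip":0},{"travel":[0.09,0.009,0.13],"rot":[0,0,0],"grip":0},{"travel":[0.114,0.012,0.2],"rot":[0,0,0],"grip":0},{"travel":[0.1,0.0,0.26],"rot":[0,0,0],"grip":0},{"travel":[0.1,0.0,0.26],"rot":[0,0,0],"grip":0}]}}

```text
time_s: 7.65
position: [0.6179, 0.1369, 0.2545]
tcp_rot: [0.221, 0.708, -0.64, -0.2]
ft_force: [0.4, -0.6, -0.7]
finger_gap: 0.129
grasp_force: 30.0
```

```bash
python3 -c "
from plan import *
print('u tcp-bottom',np.array([.5571,.1379,.0931])@u-.3292)
go(bar(.07,.21),bar(.07,.135),R=RB)"
```

```text
u tcp-bottom 0.07291033684273557
t 7.65 at [0.6179 0.1369 0.2545] j [ 0.39  0.73  0.61 -0.18 -2.04 -0.32] gap 0.13
rot [ 0.0054 -0.1928 -0.0444]
[0.4505 0.0699 0.21  ] -> [-0.279  -0.1117 -0.0742]
[0.4505 0.0699 0.135 ] -> [-0.279  -0.1117 -0.1992]
```

Emit:
{"op": "play_rows", "data": {"motion": [{"travel":[-0.05,-0.02,-0.01],"rot":[0.005,-0.193,-0.044],"grip":0},{"travel":[-0.12,-0.05,-0.02],"rot":[0.005,-0.193,-0.044],"grip":0},{"travel":[-0.19,-0.08,-0.04],"rot":[0.005,-0.193,-0.044],"grip":0},{"travel":[-0.25,-0.11,-0.06],"rot":[0.005,-0.193,-0.044],"grip":0},{"travel":[-0.279,-0.112,-0.074],"rot":[0.005,-0.193,-0.044],"grip":0},{"travel":[-0.279,-0.112,-0.074],"rot":[0.005,-0.193,-0.044],"grip":0},{"travel":[-0.279,-0.112,-0.074],"rot":[0.005,-0.193,-0.044],"grip":0},{"travel":[-0.279,-0.112,-0.074],"rot":[0.005,-0.193,-0.044],"grip":0}]}}

```text
time_s: 8.45
position: [0.4499, 0.0711, 0.2048]
tcp_rot: [-0.004, -0.692, 0.722, 0.003]
ft_force: [-0.7, 0.3, -1.1]
finger_gap: 0.141
grasp_force: 30.0
```

```bash
python3 -c "
from plan import *
go(bar(.07,.21),bar(.07,.137),R=RB)
p,Wt=grab('top'); q,Ws=grab('scene','p1')
go(bar(.07,.21),bar(.07,.137),R=RB)
P=Wt[(abs(Wt[...,2]-.06)<.006)&(abs(Wt[...,0]-.447)<.03)&(abs(Wt[...,1])<.2)]; print('bar z top',np.median(P[:,2]))
P=Ws[(abs(Ws[...,2]-.06)<.006)&(abs(Ws[...,0]-.447)<.03)&(abs(Ws[...,1])<.2)]; print('bar z scene',np.median(P[:,2]),len(P))
im=cv2.imread('pics/p1.png'); cv2.imwrite('pics/p1c.png',cv2.resize(im[60:240,180:400],None,fx=3,fy=3))
m=(q.min(2)>110)&(np.ptp(q.astype(int),axis=2)<50)&(Ws[...,0]>.43)&(Ws[...,0]<.48)&(Ws[...,1]>.03)&(Ws[...,1]<.11)&(Ws[...,2]>.1); P=Ws[m]
if len(P)>10: print('tile',len(P),P.min(0),P.max(0),P.mean(0),np.linalg.svd(P-P.mean(0))[2][2])
"
```

```text
t 8.45 at [0.4499 0.0711 0.2048] j [ 0.51  0.11 -0.41 -0.   -1.06 -0.55] gap 0.14
rot [ 0.0003 -0.0031 -0.0003]
[0.4505 0.0699 0.21  ] -> [ 0.001  -0.002   0.0087]
[0.4505 0.0699 0.137 ] -> [ 0.001  -0.002  -0.1129]
t 8.55 at [0.4502 0.0712 0.2043] j [ 0.51  0.12 -0.41 -0.   -1.06 -0.55] gap 0.13
rot [ 0.0004 -0.0035 -0.0001]
[0.4505 0.0699 0.21  ] -> [ 0.0006 -0.0022  0.0095]
[0.4505 0.0699 0.137 ] -> [ 0.0006 -0.0022 -0.1121]
bar z top 0.05916042092622561
bar z scene 0.05962660506710648 886
tile 14 [0.4460438  0.04523452 0.24194325] [0.47969377 0.10979357 0.55173214] [0.46161159 0.07437608 0.36689585] [-0.99558145 -0.02019975  0.09170357]
```

View pics/p1c.png

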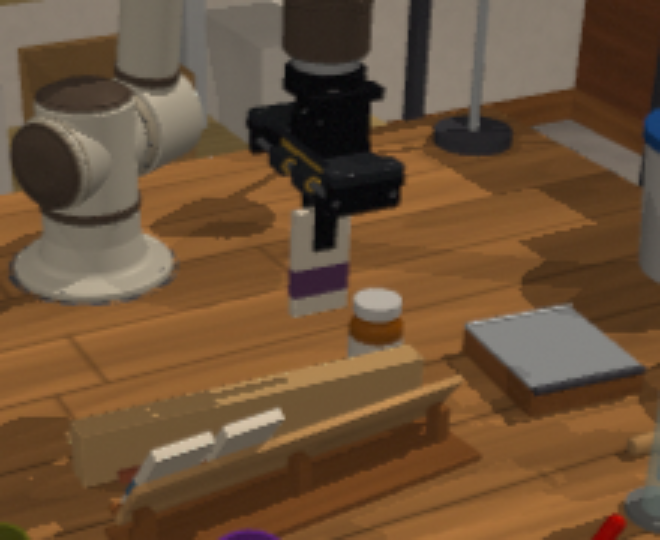

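The crop shows the tile hanging upright in the gripper at (320,260), above the bar. The red and blue tiles remain on the rack.

```bash
python3 -c "
from plan import *
B=np.array([.4565,.0712,.0])
for z in(.125,.131,.137):
  e=[proj('scene',B+[0,0,z]+s*.03*by) for s in(-1,1)]; print(z,[((p-[180,60])*3).round(0).tolist() for p in e])
go(bar(.07,.136),R=RB)
q,Ws=grab('scene'); m=(abs(Ws[...,0]-.455)<.02)&(abs(Ws[...,1]-.07)<.05)&(Ws[...,2]>.1)&(Ws[...,2]<.19);P=Ws[m];b=P@by
print(len(P),P.min(0),P.mean(0),np.percentile(b,[2,98]),np.linalg.svd(P-P.mean(0))[2][2])
for lo in(-.02,0,.02): print(np.percentile(P[abs(b-.073-lo)<.008][:,2],[1,5]))
"
```

```text
0.125 [[293.0, 324.0], [346.0, 313.0]]
0.131 [[293.0, 319.0], [346.0, 307.0]]
0.137 [[293.0, 313.0], [346.0, 302.0]]
t 8.55 at [0.4502 0.0712 0.2043] j [ 0.51  0.12 -0.41 -0.   -1.06 -0.55] gap 0.13
rot [ 0.0004 -0.0035 -0.0001]
[0.4505 0.0699 0.136 ] -> [ 0.0006 -0.0022 -0.1138]
342 [0.43814018 0.03894477 0.13153507] [0.45452932 0.06824589 0.16125631] [0.05992007 0.12035443] [ 0.99641208 -0.0833789  -0.01452336]
[0.13512128 0.14173427]
[0.13300486 0.13657109]
[0.13198142 0.13500665]
```

Emit:
{"op": "play_rows", "data": {"motion": [{"travel":[0.003,-0.002,-0.05],"rot":[0,-0.003,0],"grip":0},{"travel":[0.003,-0.002,-0.09],"rot":[0,-0.003,0],"grip":0},{"travel":[0.003,-0.002,-0.11],"rot":[0,-0.003,0],"grip":0},{"travel":[0.003,-0.002,-0.115],"rot":[0,-0.003,0],"grip":0},{"travel":[0.003,-0.002,-0.115],"rot":[0,-0.003,0],"grip":0}]}}

```text
time_s: 9.1
position: [0.451, 0.0694, 0.1346]
tcp_rot: [-0.002, -0.692, 0.722, 0.0]
ft_force: [0.4, 0.6, -2.8]
finger_gap: 0.137
grasp_force: 30.0
```

Emit:
{"op": "play_rows", "data": {"motion": [{"travel":[0,0,-0.003],"rot":[0,0,0],"grip":0},{"travel":[0,0,-0.003],"rot":[0,0,0],"grip":0}]}}

```text
time_s: 9.3
position: [0.4508, 0.0695, 0.1337]
tcp_rot: [-0.001, -0.692, 0.722, -0.0]
ft_force: [0.2, 0.5, -2.2]
finger_gap: 0.135
grasp_force: 30.0
```

Emit:
{"op": "play_rows", "data": {"motion": [{"travel":[0,0,-0.003],"rot":[0,0,0],"grip":0},{"travel":[0,0,-0.003],"rot":[0,0,0],"grip":0}]}}

```text
time_s: 9.5
position: [0.451, 0.0694, 0.1327]
tcp_rot: [-0.001, -0.692, 0.722, -0.0]
ft_force: [-0.6, -0.5, 4.4]
finger_gap: 0.136
grasp_force: 30.0
```

Emit:
{"op": "play_rows", "data": {"motion": [{"travel":[0,0,-0.001],"rot":[0,0,0],"grip":0.16},{"travel":[0,0,-0.001],"rot":[0,0,0],"grip":0.2},{"travel":[0,0,-0.001],"rot":[0,0,0],"grip":0.3},{"travel":[0,0,0],"rot":[0,0,0],"grip":0.4},{"travel":[0,0,0.03],"rot":[0,0,0],"grip":0.4},{"travel":[0,0,0.1],"rot":[0,0,0],"grip":0.4},{"travel":[0,0,0.18],"rot":[0,0,0],"grip":0.4},{"travel":[0,0,0.18],"rot":[0,0,0],"grip":0.4}]}}

```text
time_s: 10.3
position: [0.4542, 0.0704, 0.246]
tcp_rot: [0.005, -0.692, 0.722, -0.003]
ft_force: [-0.1, 0.7, 0.2]
finger_gap: 0.397
grasp_force: 0.0
```

```bash
cat >> plan.py <<'E'
def chk(yb):
    q,Ws=grab('scene'); p,Wt=grab('top')
    for k,w in(("scene",Ws),("top",Wt)):
        m=(abs(w[...,0]-.449)<.025)&(abs(w@by-.0195-yb)<.037)&(w[...,2]>.075)&(w[...,2]<.185);P=w[m]
        if len(P)<8: print(k,len(P));continue
        print(k,len(P),P.mean(0).round(4),'min',P.min(0).round(4),'max',P.max(0).round(4),'bary',(np.percentile(P@by,[2,98])-.0195).round(4),'n',np.linalg.svd(P-P.mean(0))[2][2].round(3))
E
python3 -c "
from plan import *
chk(.07)
s=S['red'];go(rk(s,.53),rk(s,.50),rk(s,.402),R=RT)"
```

```text
scene 578 [0.4556 0.067  0.1273] min [0.4417 0.0367 0.075 ] max [0.4625 0.1008 0.1748] bary [0.0393 0.0985] n [ 0.997 -0.074  0.011]
top 4
t 10.4 at [0.4505 0.0695 0.2402] j [ 0.51  0.08 -0.36  0.   -1.14 -0.55] gap 0.4
rot [-0.0055  0.1945  0.0442]
[ 0.6511 -0.0713  0.1984] -> [ 0.3343 -0.2347 -0.0697]
[ 0.6339 -0.073   0.1738] -> [ 0.3057 -0.2375 -0.1107]
[ 0.578  -0.0786  0.0936] -> [ 0.2125 -0.2469 -0.2444]
```

Emit:
{"op": "play_rows", "data": {"motion": [{"travel":[0.06,-0.05,0.03],"rot":[-0.005,0.194,0.044],"grip":0.4},{"travel":[0.13,-0.1,0.03],"rot":[-0.005,0.194,0.044],"grip":0.4},{"travel":[0.2,-0.15,0.03],"rot":[-0.005,0.194,0.044],"grip":0.4},{"travel":[0.27,-0.2,0.02],"rot":[-0.005,0.194,0.044],"grip":0.4},{"travel":[0.33,-0.235,0],"rot":[-0.005,0.194,0.044],"grip":0.4},{"travel":[0.334,-0.235,-0.07],"rot":[-0.005,0.194,0.044],"grip":0.4},{"travel":[0.306,-0.237,-0.11],"rot":[-0.005,0.194,0.044],"grip":0.4},{"travel":[0.306,-0.237,-0.11],"rot":[-0.005,0.194,0.044],"grip":0.4}]}}

```text
time_s: 11.2
position: [0.6295, -0.0733, 0.1657]
tcp_rot: [0.229, 0.705, -0.638, -0.208]
ft_force: [0.0, -0.6, -0.3]
finger_gap: 0.403
grasp_force: 0.0
```

Emit:
{"op": "play_rows", "data": {"motion": [{"travel":[0,0,0],"rot":[0,0,0],"grip":0.4}]}}

```text
time_s: 11.3
position: [0.6336, -0.0733, 0.1725]
tcp_rot: [0.225, 0.707, -0.639, -0.202]
ft_force: [1.3, -0.0, 1.1]
finger_gap: 0.399
grasp_force: 0.0
```

```bash
python3 -c "
from plan import *
s=S['red'];go(rk(s,.50),rk(s,.402),R=RT)"
```

```text
t 11.3 at [ 0.6336 -0.0733  0.1725] j [ 0.13  0.78  0.45 -0.02 -1.85 -0.03] gap 0.4
rot [ 0.0005 -0.0011 -0.0002]
[ 0.6339 -0.073   0.1738] -> [0.0005 0.0005 0.0022]
[ 0.578  -0.0786  0.0936] -> [-0.0927 -0.0088 -0.1315]
```

Emit:
{"op": "play_rows", "data": {"motion": [{"travel":[-0.03,-0.003,-0.043],"rot":[0,0,0],"grip":0.4},{"travel":[-0.06,-0.006,-0.086],"rot":[0,0,0],"grip":0.4},{"travel":[-0.093,-0.009,-0.131],"rot":[0,0,0],"grip":0.4},{"travel":[-0.093,-0.009,-0.131],"rot":[0,0,0],"grip":0.4},{"travel":[-0.093,-0.009,-0.131],"rot":[0,0,0],"grip":0},{"travel":[-0.093,-0.009,-0.131],"rot":[0,0,0],"grip":0},{"travel":[-0.093,-0.009,-0.131],"rot":[0,0,0],"grip":0},{"travel":[-0.093,-0.009,-0.131],"rot":[0,0,0],"grip":0}]}}

```text
time_s: 12.1
position: [0.5797, -0.0782, 0.0955]
tcp_rot: [0.222, 0.708, -0.64, -0.2]
ft_force: [1.5, 0.5, 0.7]
finger_gap: 0.138
grasp_force: 30.0
```

Emit:
{"op": "play_rows", "data": {"motion": [{"travel":[0.03,0.003,0.043],"rot":[0,0,0],"grip":0},{"travel":[0.06,0.006,0.086],"rot":[0,0,0],"grip":0},{"travel":[0.09,0.009,0.13],"rot":[0,0,0],"grip":0},{"travel":[0.114,0.012,0.2],"rot":[0,0,0],"grip":0},{"travel":[0.1,0.0,0.26],"rot":[0,0,0],"grip":0},{"travel":[0.1,0.0,0.26],"rot":[0,0,0],"grip":0},{"travel":[0.1,0.0,0.26],"rot":[0,0,0],"grip":0}]}}

```text
time_s: 12.8
position: [0.6384, -0.0783, 0.2513]
tcp_rot: [0.222, 0.708, -0.64, -0.201]
ft_force: [-0.0, 0.6, -1.9]
finger_gap: 0.138
grasp_force: 30.0
```

```bash
python3 -c "
from plan import *
go(bar(0,.21),R=RB)"
```

```text
t 12.8 at [ 0.6384 -0.0783  0.2513] j [ 0.12  0.75  0.58 -0.01 -2.01 -0.02] gap 0.14
rot [ 0.0053 -0.1937 -0.0444]
[0.4474 0.     0.21  ] -> [-0.3184  0.1305 -0.0689]
```

Emit:
{"op": "play_rows", "data": {"motion": [{"travel":[-0.05,0.02,-0.01],"rot":[0.005,-0.194,-0.044],"grip":0},{"travel":[-0.12,0.05,-0.02],"rot":[0.005,-0.194,-0.044],"grip":0},{"travel":[-0.19,0.08,-0.03],"rot":[0.005,-0.194,-0.044],"grip":0},{"travel":[-0.26,0.11,-0.05],"rot":[0.005,-0.194,-0.044],"grip":0},{"travel":[-0.318,0.13,-0.069],"rot":[0.005,-0.194,-0.044],"grip":0},{"travel":[-0.318,0.13,-0.069],"rot":[0.005,-0.194,-0.044],"grip":0},{"travel":[-0.318,0.13,-0.069],"rot":[0.005,-0.194,-0.044],"grip":0},{"travel":[-0.318,0.13,-0.069],"rot":[0.005,-0.194,-0.044],"grip":0}]}}

```text
time_s: 13.6
position: [0.448, -0.0001, 0.2093]
tcp_rot: [-0.002, -0.692, 0.722, 0.0]
ft_force: [0.9, 0.7, -1.3]
finger_gap: 0.136
grasp_force: 30.0
```

Emit:
{"op": "play_rows", "data": {"motion": [{"travel":[0,0,0],"rot":[0,0,0],"grip":0}]}}

```text
time_s: 13.7
position: [0.4486, -0.0002, 0.2092]
tcp_rot: [-0.002, -0.692, 0.722, 0.0]
ft_force: [-0.5, -0.0, -1.7]
finger_gap: 0.135
grasp_force: 30.0
```

```bash
python3 -c "
from plan import *
go(bar(0,.137),R=RB)
q,Ws=grab('scene'); m=(abs(Ws[...,0]-.453)<.02)&(abs(Ws[...,1])<.05)&(Ws[...,2]>.1)&(Ws[...,2]<.19);P=Ws[m];P=P[abs(P@by-.0195)<.036]
print(len(P),P.min(0),P.mean(0),np.percentile(P@by,[2,98])-.0195)"
```

```text
t 13.7 at [ 4.486e-01 -2.000e-04  2.092e-01] j [ 0.36  0.09 -0.42  0.   -1.06 -0.41] gap 0.13
rot [ 0.0006 -0.0008 -0.    ]
[0.4474 0.     0.137 ] -> [-0.002   0.0003 -0.1203]
341 [ 0.43888895 -0.03259294  0.13279907] [ 0.45377837 -0.00373898  0.1632666 ] [-0.03146551  0.02786843]
```

Emit:
{"op": "play_rows", "data": {"motion": [{"travel":[-0.001,0.001,-0.05],"rot":[0,0,0],"grip":0},{"travel":[-0.001,0.001,-0.095],"rot":[0,0,0],"grip":0},{"travel":[-0.001,0.001,-0.115],"rot":[0,0,0],"grip":0},{"travel":[-0.001,0.001,-0.12],"rot":[0,0,0],"grip":0},{"travel":[-0.001,0.001,-0.12],"rot":[0,0,0],"grip":0}]}}

```text
time_s: 14.25
position: [0.4474, 0.0001, 0.137]
tcp_rot: [-0.002, -0.692, 0.722, 0.0]
ft_force: [0.2, 0.1, -0.3]
finger_gap: 0.136
grasp_force: 30.0
```

Emit:
{"op": "play_rows", "data": {"motion": [{"travel":[0,0,-0.003],"rot":[0,0,0],"grip":0},{"travel":[0,0,-0.003],"rot":[0,0,0],"grip":0}]}}

```text
time_s: 14.45
position: [0.4473, 0.0003, 0.1361]
tcp_rot: [-0.001, -0.692, 0.722, -0.0]
ft_force: [0.2, -0.8, -1.1]
finger_gap: 0.137
grasp_force: 30.0
```

Emit:
{"op": "play_rows", "data": {"motion": [{"travel":[0,0,-0.002],"rot":[0,0,0],"grip":0},{"travel":[0,0,-0.002],"rot":[0,0,0],"grip":0}]}}

```text
time_s: 14.65
position: [0.4473, 0.0003, 0.1351]
tcp_rot: [-0.001, -0.692, 0.722, -0.0]
ft_force: [0.1, -0.8, 1.2]
finger_gap: 0.138
grasp_force: 30.0
```

Emit:
{"op": "play_rows", "data": {"motion": [{"travel":[0,0,-0.001],"rot":[0,0,0],"grip":0},{"travel":[0,0,-0.001],"rot":[0,0,0],"grip":0}]}}

```text
time_s: 14.85
position: [0.4474, 0.0003, 0.1351]
tcp_rot: [-0.001, -0.692, 0.722, -0.001]
ft_force: [-1.1, 0.3, 5.8]
finger_gap: 0.133
grasp_force: 30.0
```

Contact made; release and rise.

Emit:
{"op": "play_rows", "data": {"motion": [{"travel":[0,0,-0.001],"rot":[0,0,0],"grip":0.16},{"travel":[0,0,-0.001],"rot":[0,0,0],"grip":0.2},{"travel":[0,0,-0.001],"rot":[0,0,0],"grip":0.3},{"travel":[0,0,0],"rot":[0,0,0],"grip":0.4},{"travel":[0,0,0.03],"rot":[0,0,0],"grip":0.4},{"travel":[0,0,0.1],"rot":[0,0,0],"grip":0.4},{"travel":[0,0,0.18],"rot":[0,0,0],"grip":0.4},{"travel":[0,0,0.18],"rot":[0,0,0],"grip":0.4}]}}

```text
time_s: 15.65
position: [0.4507, 0.0009, 0.2483]
tcp_rot: [0.004, -0.692, 0.722, -0.004]
ft_force: [-0.2, -0.5, -0.7]
finger_gap: 0.396
grasp_force: 0.0
```

```bash
python3 -c "
from plan import *
chk(0)
s=S['blue'];go(rk(s,.53),rk(s,.50),rk(s,.402),R=RT)"
```

```text
scene 597 [ 0.4522 -0.003   0.1274] min [ 0.437  -0.0315  0.0754] max [0.4605 0.0314 0.1746] bary [-0.0305  0.0274] n [ 0.997 -0.078  0.014]
top 0
t 15.75 at [0.4469 0.0005 0.2426] j [ 0.37  0.06 -0.37  0.   -1.14 -0.41] gap 0.4
rot [-0.0054  0.1945  0.0441]
[ 0.6583 -0.1433  0.1984] -> [ 0.3523 -0.2396 -0.0736]
[ 0.6412 -0.145   0.1738] -> [ 0.3238 -0.2425 -0.1146]
[ 0.5852 -0.1506  0.0936] -> [ 0.2305 -0.2518 -0.2483]
```

Emit:
{"op": "play_rows", "data": {"motion": [{"travel":[0.06,-0.05,0.03],"rot":[-0.005,0.194,0.044],"grip":0.4},{"travel":[0.13,-0.1,0.03],"rot":[-0.005,0.194,0.044],"grip":0.4},{"travel":[0.2,-0.15,0.03],"rot":[-0.005,0.194,0.044],"grip":0.4},{"travel":[0.27,-0.2,0.02],"rot":[-0.005,0.194,0.044],"grip":0.4},{"travel":[0.34,-0.24,0],"rot":[-0.005,0.194,0.044],"grip":0.4},{"travel":[0.352,-0.24,-0.07],"rot":[-0.005,0.194,0.044],"grip":0.4},{"travel":[0.324,-0.242,-0.114],"rot":[-0.005,0.194,0.044],"grip":0.4},{"travel":[0.324,-0.242,-0.114],"rot":[-0.005,0.194,0.044],"grip":0.4}]}}

```text
time_s: 16.55
position: [0.6363, -0.145, 0.1643]
tcp_rot: [0.229, 0.705, -0.638, -0.21]
ft_force: [0.4, 0.7, -0.1]
finger_gap: 0.399
grasp_force: 0.0
```

Emit:
{"op": "play_rows", "data": {"motion": [{"travel":[0,0,0],"rot":[0,0,0],"grip":0.4}]}}

```text
time_s: 16.65
position: [0.6406, -0.1453, 0.1721]
tcp_rot: [0.225, 0.707, -0.639, -0.203]
ft_force: [0.9, 0.5, 1.4]
finger_gap: 0.398
grasp_force: 0.0
```

```bash
python3 -c "
from plan import *
s=S['blue'];go(rk(s,.50),rk(s,.402),R=RT)"
```

```text
t 16.65 at [ 0.6406 -0.1453  0.1721] j [ 0.04  0.81  0.49  0.04 -1.86  0.06] gap 0.4
rot [ 0.0004 -0.0014 -0.0002]
[ 0.6412 -0.145   0.1738] -> [0.001  0.0005 0.0028]
[ 0.5852 -0.1506  0.0936] -> [-0.0924 -0.0089 -0.1308]
```

Emit:
{"op": "play_rows", "data": {"motion": [{"travel":[-0.03,-0.003,-0.043],"rot":[0,0,0],"grip":0.4},{"travel":[-0.06,-0.006,-0.086],"rot":[0,0,0],"grip":0.4},{"travel":[-0.093,-0.009,-0.131],"rot":[0,0,0],"grip":0.4},{"travel":[-0.093,-0.009,-0.131],"rot":[0,0,0],"grip":0.4},{"travel":[-0.093,-0.009,-0.131],"rot":[0,0,0],"grip":0},{"travel":[-0.093,-0.009,-0.131],"rot":[0,0,0],"grip":0},{"travel":[-0.093,-0.009,-0.131],"rot":[0,0,0],"grip":0},{"travel":[-0.093,-0.009,-0.131],"rot":[0,0,0],"grip":0}]}}

```text
time_s: 17.45
position: [0.587, -0.1503, 0.0955]
tcp_rot: [0.222, 0.708, -0.64, -0.2]
ft_force: [3.2, 0.5, 0.3]
finger_gap: 0.134
grasp_force: 30.0
```

Emit:
{"op": "play_rows", "data": {"motion": [{"travel":[0.03,0.003,0.043],"rot":[0,0,0],"grip":0},{"travel":[0.06,0.006,0.086],"rot":[0,0,0],"grip":0},{"travel":[0.09,0.009,0.13],"rot":[0,0,0],"grip":0},{"travel":[0.114,0.012,0.2],"rot":[0,0,0],"grip":0},{"travel":[0.1,0.0,0.26],"rot":[0,0,0],"grip":0},{"travel":[0.1,0.0,0.26],"rot":[0,0,0],"grip":0},{"travel":[0.1,0.0,0.26],"rot":[0,0,0],"grip":0}]}}

```text
time_s: 18.15
position: [0.6457, -0.1503, 0.2512]
tcp_rot: [0.222, 0.708, -0.64, -0.201]
ft_force: [-0.3, -0.4, -3.0]
finger_gap: 0.134
grasp_force: 30.0
```

```bash
python3 -c "
from plan import *
go(bar(-.07,.21),R=RB)"
```

```text
t 18.15 at [ 0.6457 -0.1503  0.2512] j [ 0.03  0.78  0.62  0.04 -2.02  0.07] gap 0.13
rot [ 0.0053 -0.1937 -0.0444]
[ 0.4443 -0.0699  0.21  ] -> [-0.3356  0.134  -0.0686]
```

Emit:
{"op": "play_rows", "data": {"motion": [{"travel":[-0.05,0.02,-0.01],"rot":[0.005,-0.194,-0.044],"grip":0},{"travel":[-0.12,0.05,-0.02],"rot":[0.005,-0.194,-0.044],"grip":0},{"travel":[-0.19,0.08,-0.03],"rot":[0.005,-0.194,-0.044],"grip":0},{"travel":[-0.26,0.11,-0.05],"rot":[0.005,-0.194,-0.044],"grip":0},{"travel":[-0.32,0.13,-0.067],"rot":[0.005,-0.194,-0.044],"grip":0},{"travel":[-0.336,0.134,-0.069],"rot":[0.005,-0.194,-0.044],"grip":0},{"travel":[-0.336,0.134,-0.069],"rot":[0.005,-0.194,-0.044],"grip":0},{"travel":[-0.336,0.134,-0.069],"rot":[0.005,-0.194,-0.044],"grip":0}]}}

```text
time_s: 18.95
position: [0.4445, -0.0699, 0.2093]
tcp_rot: [-0.002, -0.692, 0.722, -0.0]
ft_force: [0.5, 0.1, -1.4]
finger_gap: 0.136
grasp_force: 30.0
```

Emit:
{"op": "play_rows", "data": {"motion": [{"travel":[0,0,0],"rot":[0,0,0],"grip":0}]}}

```text
time_s: 19.05
position: [0.4453, -0.0699, 0.2091]
tcp_rot: [-0.002, -0.692, 0.722, 0.0]
ft_force: [-0.3, -0.7, -2.1]
finger_gap: 0.135
grasp_force: 30.0
```

```bash
python3 -c "
from plan import *
go(bar(-.07,.137),R=RB)
q,Ws=grab('scene'); m=(abs(Ws[...,0]-.45)<.02)&(Ws[...,2]>.1)&(Ws[...,2]<.19);P=Ws[m];P=P[abs(P@by-.0195+.07)<.034]
print(len(P),P.min(0),P.mean(0),np.percentile(P@by,[2,98])-.0195)"
```

```text
t 19.05 at [ 0.4453 -0.0699  0.2091] j [ 0.21  0.1  -0.42  0.   -1.06 -0.25] gap 0.14
rot [ 0.0007 -0.0008 -0.0001]
[ 0.4443 -0.0699  0.137 ] -> [-0.0016  0.     -0.1202]
355 [ 0.43686821 -0.10290656  0.13207121] [ 0.4504779  -0.07248549  0.16237843] [-0.1007994  -0.04102046]
```

Emit:
{"op": "play_rows", "data": {"motion": [{"travel":[-0.001,0.001,-0.05],"rot":[0,0,0],"grip":0},{"travel":[-0.001,0.001,-0.095],"rot":[0,0,0],"grip":0},{"travel":[-0.001,0.001,-0.115],"rot":[0,0,0],"grip":0},{"travel":[-0.001,0.001,-0.12],"rot":[0,0,0],"grip":0},{"travel":[-0.001,0.001,-0.12],"rot":[0,0,0],"grip":0},{"travel":[-0.001,0.001,-0.122],"rot":[0,0,0],"grip":0}]}}

```text
time_s: 19.7
position: [0.4444, -0.0694, 0.1369]
tcp_rot: [-0.001, -0.692, 0.722, -0.001]
ft_force: [-0.4, 0.4, -1.2]
finger_gap: 0.135
grasp_force: 30.0
```

Emit:
{"op": "play_rows", "data": {"motion": [{"travel":[0,0,-0.002],"rot":[0,0,0],"grip":0},{"travel":[0,0,-0.002],"rot":[0,0,0],"grip":0}]}}

```text
time_s: 19.9
position: [0.4434, -0.0693, 0.1354]
tcp_rot: [-0.001, -0.692, 0.722, -0.0]
ft_force: [1.0, -0.1, -2.3]
finger_gap: 0.136
grasp_force: 30.0
```

Emit:
{"op": "play_rows", "data": {"motion": [{"travel":[0,0,-0.001],"rot":[0,0,0],"grip":0},{"travel":[0,0,-0.002],"rot":[0,0,0],"grip":0},{"travel":[0,0,-0.002],"rot":[0,0,0],"grip":0}]}}

```text
time_s: 20.2
position: [0.4435, -0.0695, 0.1351]
tcp_rot: [-0.001, -0.692, 0.722, -0.001]
ft_force: [-1.6, -1.4, 4.9]
finger_gap: 0.132
grasp_force: 30.0
```

Emit:
{"op": "play_rows", "data": {"motion": [{"travel":[0,0,-0.001],"rot":[0,0,0],"grip":0.16},{"travel":[0,0,-0.001],"rot":[0,0,0],"grip":0.2},{"travel":[0,0,-0.001],"rot":[0,0,0],"grip":0.3},{"travel":[0,0,0],"rot":[0,0,0],"grip":0.4},{"travel":[0,0,0.03],"rot":[0,0,0],"grip":0.4},{"travel":[0,0,0.1],"rot":[0,0,0],"grip":0.4},{"travel":[0,0,0.18],"rot":[0,0,0],"grip":0.4},{"travel":[0,0,0.18],"rot":[0,0,0],"grip":0.4}]}}

```text
time_s: 21.0
position: [0.4472, -0.0694, 0.2484]
tcp_rot: [0.004, -0.692, 0.722, -0.005]
ft_force: [0.1, -0.5, -0.1]
finger_gap: 0.399
grasp_force: 0.0
```

```bash
cat > cup.py <<'E'
from plan import *
def cup():
    p,W=grab("top"); q,S=grab("scene")
    for k,i,w in(("top",p,W),("scene",q,S)):
        h=cv2.cvtColor(i,cv2.COLOR_RGB2HSV); o=(h[...,0]>28)&(h[...,0]<50)&(h[...,1]>90)&(abs(w[...,1]+.32)<.15)&(abs(w[...,0]-.55)<.2)
        for z0,z1 in((.063,.078),(.004,.014)):
            P=w[o&(w[...,2]>z0)&(w[...,2]<z1)]
            if len(P)<12: print(k,z0,len(P));continue
            c=cv2.minEnclosingCircle(P[:,:2].astype(np.float32)); print(k,z0,len(P),'circle',np.round(c[0],4),round(c[1],4),'z',np.median(P[:,2]).round(4))
        if k=="top":
            e=cv2.fitEllipse(cv2.findContours(o.astype(np.uint8),0,1)[0][0]) if 0 else None
    # mat: grainy cork, circle of texture/colour against board
    return p,W,q,S
E
python3 - <<'E'
from cup import *
chk(-.07)
p,W,q,S=cup()
cv2.imwrite("pics/c2.png",np.hstack([cv2.resize(p[150:240,290:400],None,fx=3.5,fy=3.5),cv2.resize(q[210:285,110:215],None,fx=3.8,fy=3.8)[:315]])[:,:,::-1]) if 0 else cv2.imwrite("pics/c2.png",cv2.resize(p[150:250,290:400],None,fx=5,fy=5)[:,:,::-1])
cv2.imwrite("pics/c2raw.png",p[:,:,::-1]); np.save("pics/W2.npy",W)
E
```

```text
scene 639 [ 0.4484 -0.0719  0.1276] min [ 0.4355 -0.1016  0.075 ] max [ 0.4565 -0.039   0.1752] bary [-0.1002 -0.0411] n [ 0.998 -0.067  0.02 ]
top 0
top 0.063 53 circle [ 0.5692 -0.341 ] 0.0316 z 0.0681
top 0.004 115 circle [ 0.5704 -0.3412] 0.0366 z 0.0081
scene 0.063 151 circle [ 0.5638 -0.3502] 0.0329 z 0.0678
scene 0.004 176 circle [ 0.5666 -0.3534] 0.0395 z 0.0082
```

View pics/c2.png

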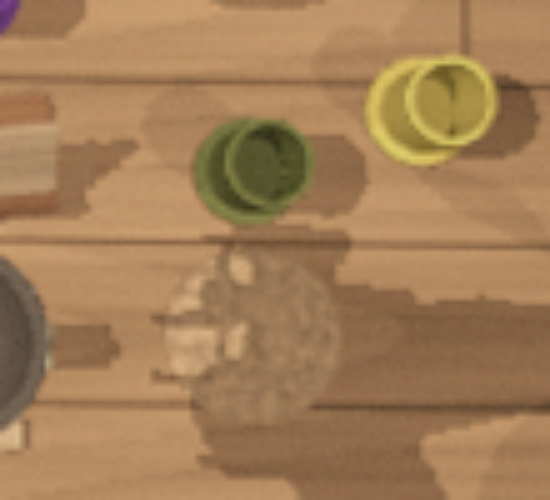

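The crop shows the olive cup upright at (268,163), i.e. top pixel (343.6,182.6). It has been knocked from its first place. The yellow cup is at (430,105) and the mat is centred at (252,337), top pixel (340.5,217.4).

```bash
python3 - <<'E'
from cup import *
print("rim",ray("top",343.6,182.6,.07).round(4),"foot",ray("top",339.4,184.4,.008).round(4),"mat top",ray("top",340.6,217.4,.003).round(4))
m=cv2.imread("pics/scene0.png"); cv2.imwrite("pics/m0.png",cv2.resize(m[215:285,120:220],None,fx=6,fy=6))
p,W,q,S=cup()
h=cv2.cvtColor(q,cv2.COLOR_RGB2HSV); o=(h[...,0]>28)&(h[...,0]<50)&(h[...,1]>90)&(abs(S[...,1]+.32)<.15)&(abs(S[...,0]-.55)<.2)
for w,o in((S,o),):
    P=w[o&(w[...,2]>.063)&(w[...,2]<.078)]; print(P.min(0),P.max(0))
    A=np.c_[2*P[:,:2],np.ones(len(P))]; x=np.linalg.lstsq(A,(P[:,:2]**2).sum(1),rcond=None)[0]; print("fit",x[:2],np.sqrt(x[2]+x[0]**2+x[1]**2))
E
```

```text
rim [ 0.5681 -0.3421  0.07  ] foot [ 0.5675 -0.343   0.008 ] mat top [ 0.4456 -0.348   0.003 ]
top 0.063 61 circle [ 0.5578 -0.3491] 0.0311 z 0.0691
top 0.004 116 circle [ 0.5581 -0.3507] 0.0374 z 0.0074
scene 0.063 158 circle [ 0.5636 -0.3508] 0.0339 z 0.0683
scene 0.004 175 circle [ 0.5641 -0.3521] 0.0396 z 0.0083
[ 0.52987887 -0.38179206  0.06310528] [ 0.59738062 -0.32306024  0.07320426]
fit [ 0.56346184 -0.35173907] 0.02926423169756558
```

View pics/m0.png

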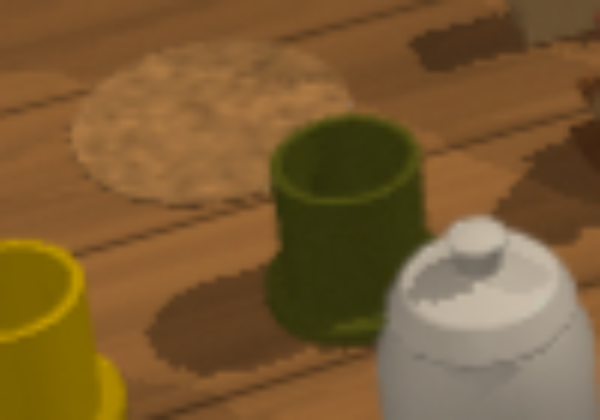

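The crop shows the mat's ellipse centred at (212,124), i.e. scene pixel (155.3,235.7), with the cup in front of it. The cup is being nudged right now, so I open the gripper, wait a moment and re-measure.

Emit:
{"op": "play_rows", "data": {"motion": [{"travel":[0,-0.1,0.03],"rot":[0,0,0],"grip":1},{"travel":[0,-0.1,0.03],"rot":[0,0,0],"grip":1},{"travel":[0,-0.1,0.03],"rot":[0,0,0],"grip":1},{"travel":[0,-0.1,0.03],"rot":[0,0,0],"grip":1},{"travel":[0,-0.1,0.03],"rot":[0,0,0],"grip":1},{"travel":[0,-0.1,0.03],"rot":[0,0,0],"grip":1},{"travel":[0,-0.1,0.03],"rot":[0,0,0],"grip":1},{"travel":[0,-0.1,0.03],"rot":[0,0,0],"grip":1}]}}

```text
time_s: 22.1
position: [0.443, -0.129, 0.2597]
tcp_rot: [-0.002, -0.692, 0.722, 0.0]
ft_force: [0.3, -0.8, 0.6]
finger_gap: 0.978
grasp_force: 0.0
```

```bash
python3 - <<'E'
from cup import *
print("mat scene",ray("scene",155.3,235.7,.003).round(4))
cup(); cup()
go((.56,-.352,.25),(.56,-.352,.035))
E
```

```text
mat scene [ 0.4573 -0.3468  0.003 ]
top 0.063 53 circle [ 0.5582 -0.35  ] 0.0315 z 0.0681
top 0.004 129 circle [ 0.5589 -0.3501] 0.0369 z 0.0076
scene 0.063 155 circle [ 0.5638 -0.3511] 0.0329 z 0.0685
scene 0.004 179 circle [ 0.5668 -0.3526] 0.0406 z 0.0087
top 0.063 57 circle [ 0.558  -0.3488] 0.0316 z 0.0687
top 0.004 124 circle [ 0.5598 -0.3483] 0.0365 z 0.0081
scene 0.063 157 circle [ 0.5634 -0.3503] 0.0335 z 0.0686
scene 0.004 181 circle [ 0.5654 -0.3534] 0.039 z 0.0088
t 22.3 at [ 0.4431 -0.1293  0.2598] j [ 0.07  0.08 -0.31  0.   -1.19 -0.11] gap 0.99
(0.56, -0.352, 0.25) -> [ 0.1949 -0.3712 -0.0163]
(0.56, -0.352, 0.035) -> [ 0.1949 -0.3712 -0.3746]
```

```bash
python3 - <<'E'
from cup import *
f=lambda a,b:ray("scene",120+a/6,215+b/6,.003)[:2]
P=np.array([f(70,130),f(355,100),f(235,40),f(185,207)]);print(P.round(4),cv2.minEnclosingCircle(P.astype(np.float32)))
g=lambda a,b:ray("top",105+a/3,120+b/3,.003)[:2]
P=np.array([g(655,293),g(760,293),g(707,240),g(707,347)]);print(P.round(4),cv2.minEnclosingCircle(P.astype(np.float32)))
# colour mask, first top picture: cork vs board
im=cv2.imread("pics/top0.png");lab=cv2.cvtColor(cv2.GaussianBlur(im,(5,5),0),cv2.COLOR_BGR2LAB).astype(int)
ref=lab[208:227,331:350].reshape(-1,3); d=np.abs(lab-ref.mean(0))[...,1:].max(2); print(ref.mean(0),lab[217,375],lab[240,341])
m=(d<5).astype(np.uint8);m[:195]=0;m[245:]=0;m[:,:315]=0;m[:,370:]=0
k,l,st,ce=cv2.connectedComponentsWithStats(m);j=1+st[1:,4].argmax();print(st[j],ce[j],ray("top",*ce[j],.003))
E
```

```text
[[ 0.4323 -0.4072]
 [ 0.4687 -0.2808]
 [ 0.3947 -0.3176]
 [ 0.5132 -0.3749]] ((0.454375296831131, -0.345158189535141), 0.06598794460296631)
[[ 0.4439 -0.2841]
 [ 0.4454 -0.4138]
 [ 0.51   -0.3486]
 [ 0.3786 -0.3479]] ((0.44426119327545166, -0.34825751185417175), 0.06579627096652985)
[172.97229917 136.25761773 155.68975069] [147 139 155] [149 139 155]
[ 315  195   55   50 2750] [342.  219.5] [ 0.43794789 -0.35315834  0.003     ]
```

Emit:
{"op": "play_rows", "data": {"motion": [{"travel":[0.195,-0.37,-0.016],"rot":[0,0,0],"grip":1},{"travel":[0.195,-0.37,-0.016],"rot":[0,0,0],"grip":1},{"travel":[0.195,-0.37,-0.016],"rot":[0,0,0],"grip":1},{"travel":[0.195,-0.37,-0.016],"rot":[0,0,0],"grip":1},{"travel":[0.195,-0.37,-0.016],"rot":[0,0,0],"grip":1},{"travel":[0.195,-0.37,-0.016],"rot":[0,0,0],"grip":1},{"travel":[0.195,-0.37,-0.1],"rot":[0,0,0],"grip":1},{"travel":[0.195,-0.37,-0.15],"rot":[0,0,0],"grip":1}]}}

```text
time_s: 23.1
position: [0.559, -0.3509, 0.1668]
tcp_rot: [-0.002, -0.691, 0.723, 0.002]
ft_force: [-0.6, 0.7, -1.6]
finger_gap: 0.999
grasp_force: 0.0
```

Emit:
{"op": "play_rows", "data": {"motion": [{"travel":[0,0,0],"rot":[0,0,0],"grip":1},{"travel":[0,0,0],"rot":[0,0,0],"grip":1}]}}

```text
time_s: 23.3
position: [0.5604, -0.3515, 0.1705]
tcp_rot: [-0.002, -0.692, 0.722, -0.0]
ft_force: [-0.3, -1.0, 1.0]
finger_gap: 1.003
grasp_force: 0.0
```

```bash
python3 - <<'E'
from cup import *
p,W,q,S=cup()
go((.5605,-.3505,.036))
cv2.imwrite("pics/k.png",cv2.resize(q[140:300,90:280],None,fx=4,fy=3.7)[:590,:,::-1])
E
```

```text
top 0.063 26 circle [ 0.5577 -0.3489] 0.0311 z 0.0688
top 0.004 66 circle [ 0.5594 -0.3503] 0.0362 z 0.0073
scene 0.063 159 circle [ 0.563  -0.3544] 0.0333 z 0.0682
scene 0.004 174 circle [ 0.5654 -0.3524] 0.0387 z 0.0085
t 23.4 at [ 0.5615 -0.3519  0.1727] j [-0.31  0.48  0.03  0.   -1.12  0.27] gap 1.0
(0.5605, -0.3505, 0.036) -> [-0.0016  0.0023 -0.2278]
```

View pics/k.png

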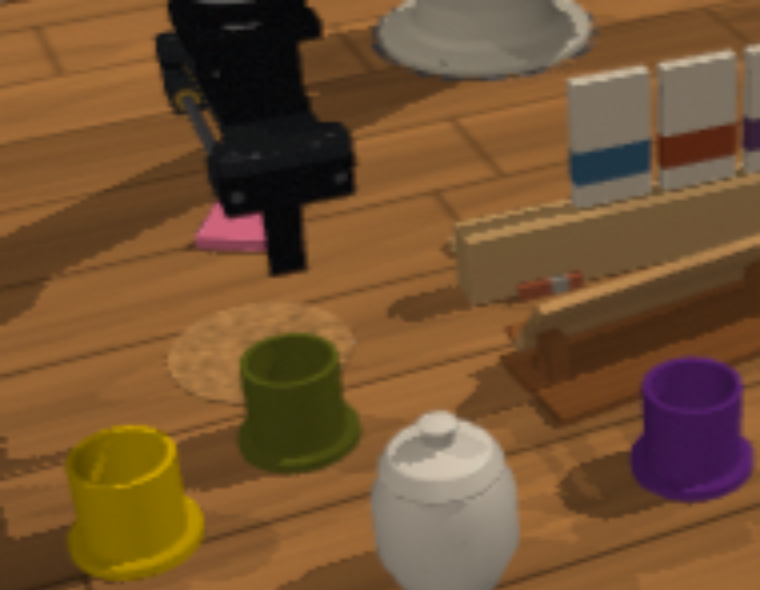

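The crop shows the open gripper centred over the olive cup at (290,400), with the yellow cup and the jar clear. The blue and red tiles stand upright on the bar, with purple cut off at the edge.

Emit:
{"op": "play_rows", "data": {"motion": [{"travel":[-0.001,0.001,-0.06],"rot":[0,0,0],"grip":1},{"travel":[-0.001,0.001,-0.11],"rot":[0,0,0],"grip":1},{"travel":[-0.001,0.001,-0.16],"rot":[0,0,0],"grip":1},{"travel":[-0.001,0.001,-0.2],"rot":[0,0,0],"grip":1},{"travel":[-0.001,0.001,-0.226],"rot":[0,0,0],"grip":1},{"travel":[-0.001,0.001,-0.226],"rot":[0,0,0],"grip":1}]}}

```text
time_s: 24.0
position: [0.5594, -0.3505, 0.0338]
tcp_rot: [-0.002, -0.692, 0.722, 0.001]
ft_force: [-0.3, -0.7, 0.1]
finger_gap: 1.0
grasp_force: 0.0
```

Emit:
{"op": "play_rows", "data": {"motion": [{"travel":[0,0,0],"rot":[0,0,0],"grip":0.6},{"travel":[0,0,0],"rot":[0,0,0],"grip":0.6},{"travel":[0,0,0],"rot":[0,0,0],"grip":0.6},{"travel":[0,0,0],"rot":[0,0,0],"grip":0.6}]}}

```text
time_s: 24.4
position: [0.5609, -0.3512, 0.0357]
tcp_rot: [-0.001, -0.692, 0.722, -0.002]
ft_force: [0.6, 0.4, 2.0]
finger_gap: 0.732
grasp_force: 30.0
```

Emit:
{"op": "play_rows", "data": {"motion": [{"travel":[0,0,0.04],"rot":[0,0,0],"grip":0.6},{"travel":[0,0,0.09],"rot":[0,0,0],"grip":0.6},{"travel":[-0.05,0.002,0.1],"rot":[0,0,0],"grip":0.6},{"travel":[-0.1,0.004,0.1],"rot":[0,0,0],"grip":0.6},{"travel":[-0.15,0.006,0.1],"rot":[0,0,0],"grip":0.6},{"travel":[-0.185,0.006,0.08],"rot":[0,0,0],"grip":0.6},{"travel":[-0.185,0.006,0.05],"rot":[0,0,0],"grip":0.6},{"travel":[-0.185,0.006,0.04],"rot":[0,0,0],"grip":0.6}]}}

```text
time_s: 25.2
position: [0.4461, -0.3463, 0.0564]
tcp_rot: [-0.002, -0.691, 0.723, 0.002]
ft_force: [-0.1, 0.7, -3.1]
finger_gap: 0.736
grasp_force: 30.0
```

```bash
python3 - <<'E'
from cup import *
p,W,q,S=cup()
go((.4495,-.3475,.039))
cv2.imwrite("pics/k2.png",np.hstack([cv2.resize(q[190:270,110:210],None,fx=4,fy=4),cv2.resize(p[180:260,300:390],None,fx=4,fy=4)])[:,:,::-1])
E
```

```text
top 0.063 5
top 0.004 0
scene 0.063 62 circle [ 0.4631 -0.3519] 0.0296 z 0.0699
scene 0.004 0
t 25.3 at [ 0.4477 -0.3469  0.057 ] j [-0.37  0.46 -0.34  0.   -0.77  0.33] gap 0.73
(0.4495, -0.3475, 0.039) -> [ 0.003  -0.0011 -0.03  ]
```

View pics/k2.png

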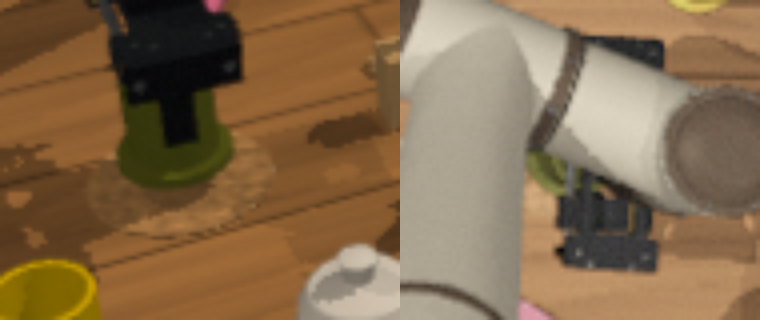

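The left half shows the cup held level over the mat's middle at (175,170). In the right half the arm hides it from above.

Emit:
{"op": "play_rows", "data": {"motion": [{"travel":[0.003,-0.001,-0.015],"rot":[0,0,0],"grip":0.6},{"travel":[0.003,-0.001,-0.026],"rot":[0,0,0],"grip":0.6},{"travel":[0.003,-0.001,-0.029],"rot":[0,0,0],"grip":0.6},{"travel":[0.003,-0.001,-0.029],"rot":[0,0,0],"grip":0.6}]}}

```text
time_s: 25.7
position: [0.4501, -0.3476, 0.0402]
tcp_rot: [-0.002, -0.692, 0.722, 0.001]
ft_force: [0.0, -0.2, -3.0]
finger_gap: 0.73
grasp_force: 30.0
```

Emit:
{"op": "play_rows", "data": {"motion": [{"travel":[0,0,-0.002],"rot":[0,0,0],"grip":0.6},{"travel":[0,0,-0.002],"rot":[0,0,0],"grip":0.6}]}}

```text
time_s: 25.9
position: [0.4504, -0.3478, 0.0396]
tcp_rot: [-0.002, -0.692, 0.722, -0.0]
ft_force: [-0.4, 0.2, -3.8]
finger_gap: 0.732
grasp_force: 30.0
```

Emit:
{"op": "play_rows", "data": {"motion": [{"travel":[0,0,-0.002],"rot":[0,0,0],"grip":0.6},{"travel":[0,0,-0.003],"rot":[0,0,0],"grip":0.6}]}}

```text
time_s: 26.1
position: [0.4505, -0.348, 0.0387]
tcp_rot: [-0.002, -0.692, 0.722, -0.0]
ft_force: [-1.7, 1.3, 6.2]
finger_gap: 0.73
grasp_force: 29.9
```

Contact; release, rise, and back off for a final look.

Emit:
{"op": "play_rows", "data": {"motion": [{"travel":[0,0,0],"rot":[0,0,0],"grip":0.8},{"travel":[0,0,0],"rot":[0,0,0],"grip":1},{"travel":[0,0,0],"rot":[0,0,0],"grip":1},{"travel":[0,0,0],"rot":[0,0,0],"grip":1},{"travel":[0,0,0.04],"rot":[0,0,0],"grip":1},{"travel":[0,0,0.1],"rot":[0,0,0],"grip":1},{"travel":[0,0,0.18],"rot":[0,0,0],"grip":1},{"travel":[0,0,0.26],"rot":[0,0,0],"grip":1}]}}

```text
time_s: 26.9
position: [0.4498, -0.3477, 0.1951]
tcp_rot: [-0.002, -0.692, 0.722, 0.001]
ft_force: [1.2, -0.7, -0.3]
finger_gap: 1.004
grasp_force: 0.0
```

Emit:
{"op": "play_rows", "data": {"motion": [{"travel":[-0.06,-0.06,0.05],"rot":[0,0,0],"grip":1},{"travel":[-0.13,-0.13,0.08],"rot":[0,0,0],"grip":1},{"travel":[-0.19,-0.19,0.08],"rot":[0,0,0],"grip":1},{"travel":[-0.25,-0.25,0.08],"rot":[0,0,0],"grip":1},{"travel":[-0.28,-0.3,0.08],"rot":[0,0,0],"grip":1},{"travel":[-0.28,-0.3,0.08],"rot":[0,0,0],"grip":1}]}}

```text
time_s: 27.5
position: [0.2789, -0.531, 0.2415]
tcp_rot: [-0.002, -0.69, 0.724, 0.0]
ft_force: [0.0, 0.4, 0.4]
finger_gap: 1.001
grasp_force: 0.0
```

```bash
python3 - <<'E'
from cup import *
p,W,q,S=cup(); go()
cv2.imwrite("pics/f.png",np.hstack([cv2.resize(q[90:290,90:410],None,fx=1.8,fy=1.8),])[:,:,::-1])
cv2.imwrite("pics/f2.png",cv2.resize(p[120:250,105:375],None,fx=2.9,fy=2.9)[:,:,::-1])
for y in(.07,0,-.07): chk(y)
E
```

```text
top 0.063 64 circle [ 0.447  -0.3464] 0.0318 z 0.0719
top 0.004 126 circle [ 0.4492 -0.3456] 0.0362 z 0.01
scene 0.063 161 circle [ 0.4515 -0.3473] 0.0346 z 0.0695
scene 0.004 134 circle [ 0.4536 -0.3494] 0.0408 z 0.0107
t 27.6 at [ 0.281  -0.5287  0.2412] j [-0.81  0.33 -0.03  0.   -1.21  0.76] gap 0.99
scene 582 [0.4558 0.0668 0.1273] min [0.439  0.0374 0.0751] max [0.4635 0.1004 0.1755] bary [0.0392 0.0987] n [ 0.998 -0.056  0.017]
top 77 [0.4484 0.0687 0.1679] min [0.4423 0.0402 0.1118] max [0.455  0.0996 0.1765] bary [0.0404 0.0993] n [-0.998  0.054  0.023]
scene 594 [ 0.4521 -0.003   0.1273] min [ 0.4376 -0.0323  0.075 ] max [0.4614 0.0316 0.1764] bary [-0.0305  0.0278] n [ 0.997 -0.077  0.012]
top 72 [ 4.448e-01 -1.000e-04  1.705e-01] min [ 0.4395 -0.0291  0.1089] max [0.4498 0.0287 0.1762] bary [-0.029   0.0285] n [-0.99   0.028  0.141]
scene 642 [ 0.4484 -0.072   0.1275] min [ 0.4302 -0.1012  0.0755] max [ 0.4565 -0.0388  0.1749] bary [-0.1    -0.0408] n [ 0.997 -0.072  0.018]
top 72 [ 0.4408 -0.0676  0.1686] min [ 0.434  -0.0967  0.1112] max [ 0.447  -0.0394  0.1764] bary [-0.0968 -0.0397] n [-0.996  0.075  0.048]
```

View pics/f.png

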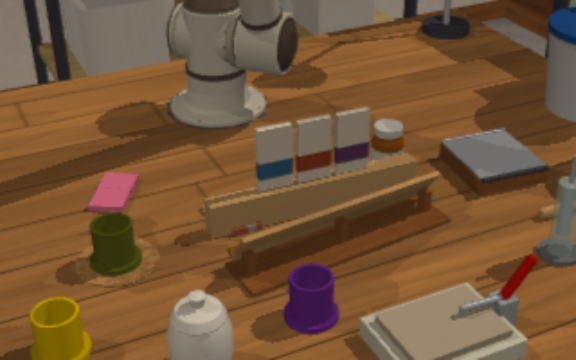

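View pics/f2.png

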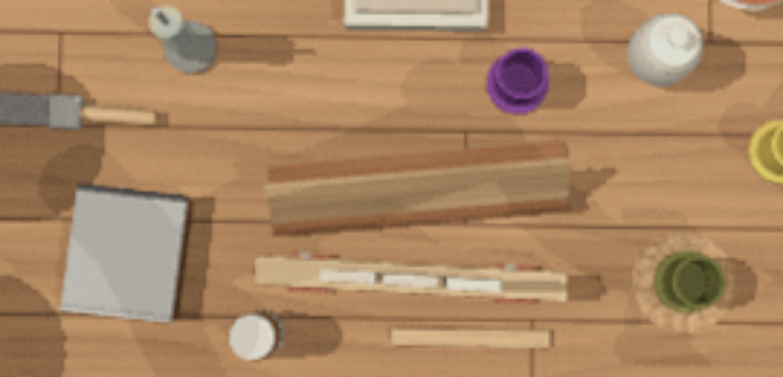

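The final pictures show the flap shut at (125,253) and three upright tiles in line on the bar at (345..475, 280) with gaps. The cup is in the middle of its mat at (688,281). The rack is empty and the other things are where they were.

```bash
python3 -c "
from cell import manip; print(manip.job_done())"
```

```text
the job is handed in; nothing more can be done
None
```

The job is handed in: the flap was shut before any tile was lifted, all three tiles stand upright in a row on the bar with about 10 mm gaps, and the olive cup stands upright in the middle of its mat.

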